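# Pry up the bench shaker and shim its front foot

## Task

The bench shaker stands low at the front: grip the pry bar that lies over the fulcrum block, lever the front edge up with it and park the bar's handle end under the hold-down hook without straining the hook, so that the machine stays up. Then slide the stepped shim, thin nose first, under the raised front foot until you feel its stop meet the foot, without shoving hard, and let go of it. Finally free the bar from the hook, ease the machine down gently onto the shim's thick step, and let go of the bar, leaving the other bench things alone.

Things in the scene. Friction and masses are not known exactly. Their poses are not given: they have to be found in the camera images.
- stand: Bench fixture fixed to the bench, carrying the shaker. Origin on the bench under the middle of the shaker's front edge; +y points into the machine, -y out of its front along the bar to its handle, +x to the shim's side. The shaker is a low white box 200 wide (x), 240 deep (y), 92 high, with a tube rack on top up to 138, about 5 kg. The bar's line is at x = -50 mm.
- shaker (a joint): Tip of the shaker about its rear feet (axis along the fixture's x, on the bench at y = +200 mm), rad: 0 = standing on its front foot, grows as the front edge rises (0.09 = edge 18 mm up). Gravity pulls it down. Keep it below 0.14 lest its load slides off. On the shim's thick step it reads 0.04 to 0.056, on the thin nose only 0.02 to 0.028.
- edge (a point): Point on the underside of the shaker's rolled front edge (round rod, 8 mm thick) above the bar's tip, with the machine down: 25 mm above the bench, 4 mm behind the fixture's origin in y. Fixed: it does not move with the shaker. Axes as stand.
- fulcrum_top (a point): Middle of the top of the fixed fulcrum block: a round-topped steel block 70 long in x, top radius 12, 32.5 mm high, 65 mm in front of the fixture's origin. Axes as stand.
- hook_under (a point): Middle of the underside of the fixed hook's arm: 42.5 mm up, 275 mm in front of the fixture's origin, at its x = -85 mm. The arm (30 along y, 12 thick) runs from a post at x = -110 mm to a free end at x = -66 mm. Press the bar's end below it, swing it about 30 mm to -x (about the machine's edge), let it up against the arm: the bar is then level, the shaker tipped about 0.09.
- bar_grip (a point): Grip point, mid-section, on the loose steel pry bar: straight, 320 long (own y), 20 wide (x), 10 thick (z), 0.35 kg, black sleeve. Own +y points to the tip (247 mm away, under the shaker's edge at first); handle end 73 mm away. It starts handle up at 15 degrees, this point 160 mm beyond the fulcrum; pressed down some 45 mm with up to 20 N it tips the shaker. May be left over the fulcrum.
- shim_grip (a point): Loose aluminium shim, 0.18 kg: point in its upright grip tab (12 thick in x, 30 in y, 45 high), 30 mm above its underside. Own +y points along the shim to its nose. From here along +y: a body 20 wide, 10 high; a stop block 24 wide, 24 high with its front face at 109 mm; the thick step 8 high to 120 mm; the thin nose 4 high to 145 mm.
- shim_stop (a point): Point on the shim at the foot of its stop face: 109 mm from the tab towards the nose, 8 mm above the underside, where the thick step begins. Axes as shim_grip. When the stop touches the foot, the foot's middle is 9 mm further on, over the thick step.
- fulcrum: The fulcrum block (see fulcrum_top); same origin and axes as stand.
- hook: The hold-down hook (see hook_under); same origin and axes as stand.
- bar: The pry bar; origin at its middle, 87 mm from bar_grip towards the tip, same axes.
- shim: The shim; origin on its underside below the middle of the grip tab, same axes as shim_grip.
- rack: Bystander: blue tube rack 70 x 110 x 57 mm, origin at the centre of its underside. Leave alone.
- reagent: Bystander: brown bottle 60 mm across, 130 high, origin under its middle. Leave alone.
- tipbox: Bystander: orange box with a white lid, 89 x 124 x 62 mm, origin at the centre of its underside. Leave alone.
- foot_line (a point): Fixed point on the bench under the front edge, 50 mm to +x of the fixture's origin. The shaker's one front foot, a ball end 18 mm across that touches the bench at tip 0, is straight behind it in +y, out of sight: 22 to 58 mm behind, how far is not known beforehand and must be felt with the shim. Axes as stand.
Mind the look-alikes: they are no part of the job. Of the things that look like the shim, the middle-sized one is meant.

How it is judged:
By the outcome, as a careful person would: the job done as asked, in the order asked, and still so for the second after the job is handed in, with the robot touching nothing.
It also fails if it takes over 72 s, if anything falls off the work surface, if the arm or the gripper's body presses on something with over 40 N, if the wrist force passes 120 N, or if a joint passes its speed limit or range.

## Robot

A 6-joint arm with a two-finger parallel gripper is mounted at the origin on the work surface. World frame = base frame: x ahead of the robot, y to its left, z up, the work surface at z = 0. Lengths are in m, angles in rad, forces in N, time in s.
With the tool pointing down it reaches from about 0.425 to 0.95 m from the base axis. Payload 3.5 kg.
Tool frame: the origin (TCP) lies at the very end of the fingers, on their centre line; the grasp point (between the pads) lies 19 mm behind it; z points along the fingers, y is the direction in which the jaws open and shut (so a half turn about z gives the same grasp; the last joint's range is limited). The gripper opens to 85 mm and grips with 20 to 120 N. Pads are 22 mm wide; open, the fingers measure 114 mm over their backs; the gripper's body (76 mm by 85 mm) begins 54 mm behind the grasp point. The pads swing forward as they close: fully open they stand 13 mm farther back than shut.
Start: joints at [-1.332, 0.286, 1.577, -0, 1.279, -0.15], TCP at [0.256, -0.625, 0.231] pointing down, gripper open.
Joint ranges: [-2.77, 2.77], [-0.9, 2.22], [0.21, 2.48], [-1.53, 4.67], [0.24, 2.81], [-2.84, 2.84]. Speed limits (rad/s): [2.79, 2.79, 3.14, 3.14, 3.14, 3.14].

## Interface

Orientations are given as a unit quaternion [x, y, z, w].
In Python, from plant import get_state, read_camera, sign_off gives the robot as it stands.
- The arm moves only by the tool step_arm, never from a script. Its argument "targets" is a list that holds one entry, the list of rows, each a list of 5 numbers: the opening, from 0 (shut) to 1 (fully open), then the shift along the tool's x, y, z each as a share of 4 cm, from -1 to 1, then the turn about the tool's z as a share of 5 degrees, from -1 to 1. A call has 1 to 10 rows; each row shifts and turns the commanded pose from where the row before left it, along the tool's axes as they then stand; what a row does not reach is not made up. A row lasts 1/12 s, in which the tool goes at most 41.7 mm and 7.16 degrees, less where a joint would pass 70% of its speed; a pose out of reach is approached as far as the arm can. A call with a number of a shift or a turn outside -1 to 1 is refused whole. A call with a gripper value outside its range is refused whole. The fingers move at their own pace and stop on an object; "squeeze" is the grip in N (left out, the last holds). Time passes only in rows, so rows that do not move let the fingers close. It gives the time, the measured TCP pose, the force and the opening at its end, in the units of the state.
- get_state(): the state, without advancing time (a new reading comes with each control period).
- read_camera(name): name is "side" or "top"; returns a dict with "pixels" (384x512x3 uint8, red, green, blue), "range_z" (384x512 float32, m along the optical axis (not along the pixel's ray), 0 where there is no reading), "mtx" (3x3 intrinsics, pixels), "rvec" (rotation vector, rad) and "tvec" (3), from world to camera coordinates, as OpenCV has them. Camera axes: x right, y down, z forward; pixel columns grow to the right and rows downward; lengths in m; the calibration is good to about 2 mm. A picture is of the moment at which its call begins.
- sign_off(): hands the job in, once; it reports no verdict.
The state is a dict: "time": time; "qpos": joint angles; "dq": joint speeds; "joint_efforts": joint torques, N m; "eef_pos": TCP position; "tcp_rot": TCP orientation; "contact_force": force on the tool from outside, world axes, zero at the start; "wrist_torque": the same for the moment, N m; "opening": opening from 0.0 (shut) to 1.0 (fully open).
Only numpy, scipy, OpenCV 4.12 (cv2) and the standard library are available. Lean on these libraries where they do the work, as an engineer would, in place of code of your own. Each camera call takes 0.05 s, during which the arm holds its last target.

## Working session

There is one attempt and no reset: what is moved stays moved. The work goes in short steps, Python scripts to look and compute and a tool call to move; the robot and the scene stay as the last step left them, time stands still between calls to the robot, and variables do not carry over. Pictures are saved under pics/ and viewed, and the job is handed in when it is done.

Besides the shell and the picture viewer there is one more tool, called after "Emit:" in YAML: its name, and indented under it one key for each argument. step_arm: Moves the arm, as the interface text tells. Shift numbers are shares of 4 cm and turn numbers shares of 5 degrees, none past 1 either way. Its arguments: {"type":"object","properties":{"targets":{"type":"array"},"squeeze":{"type":"number"}},"required":["targets"]}

```bash
ls; mkdir -p pics; cat > h.py <<'E'
import numpy as np,cv2
from plant import get_state, read_camera, sign_off
def save(n,im): cv2.imwrite('pics/'+n,cv2.cvtColor(im,cv2.COLOR_RGB2BGR))
def world(d):
    R,_=cv2.Rodrigues(np.array(d['rvec'],float)); t=np.array(d['tvec'],float).ravel()
    K=np.array(d['mtx']); h,w=d['range_z'].shape
    u,v=np.meshgrid(np.arange(w),np.arange(h)); z=d['range_z']
    P=np.stack([(u-K[0,2])/K[0,0]*z,(v-K[1,2])/K[1,1]*z,z],-1)
    return (P-t)@R
def proj(d,p):
    return cv2.projectPoints(np.array(p,float).reshape(-1,3),np.array(d['rvec'],float),np.array(d['tvec'],float),np.array(d['mtx'],float),None)[0].reshape(-1,2)
E
python3 - <<'E'
from h import *
import pickle
for n in ['side','top']:
    d=read_camera(n); save(n+'0.png',d['pixels']); pickle.dump(d,open(n+'0.pkl','wb'))
    R,_=cv2.Rodrigues(np.array(d['rvec'],float)); print(n,-R.T@np.array(d['tvec']).ravel(),R[2],d['mtx'][0][0])
print(get_state())
E
```

```text
pics
side [-0.01716777  0.67481289  0.82748759] [ 0.47026093 -0.58610676 -0.6597981 ] 399.00334949116257
top [ 0.433379   -0.03728742  1.40544287] [ 0.06428228  0.01583054 -0.99780618] 474.67775795715954
{'time': 0.1, 'qpos': array([-1.33195493e+00,  2.87136339e-01,  1.57803763e+00,  1.32441694e-05,
        1.27861342e+00, -1.49967818e-01]), 'dq': array([ 1.84057531e-04, -1.21265324e-03, -4.35156598e-03, -1.36215014e-03,
       -1.11438230e-03,  6.67350037e-05]), 'joint_efforts': array([ 6.24668210e-04, -4.07298589e+01, -2.93698364e+01, -1.18234684e-04,
        3.43946725e-03, -2.29563163e-06]), 'eef_pos': array([ 0.25579058, -0.62400901,  0.23004218]), 'tcp_rot': array([ 9.81162642e-01,  1.93180397e-01, -4.24144740e-05, -1.09656812e-03]), 'contact_force': array([-0.42904975, -0.46100449,  0.68654939]), 'wrist_torque': array([-0.0392228 , -0.05046352, -0.00170435]), 'opening': 1.0002861404007946}
```

View pics/side0.png

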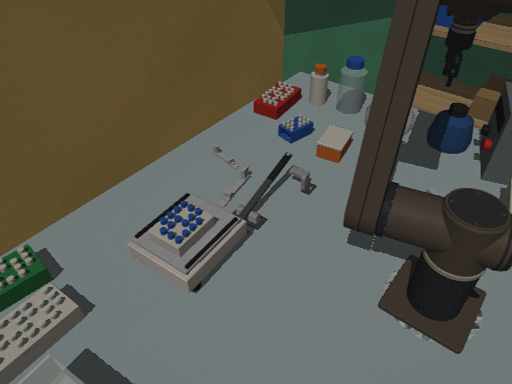

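View pics/top0.png

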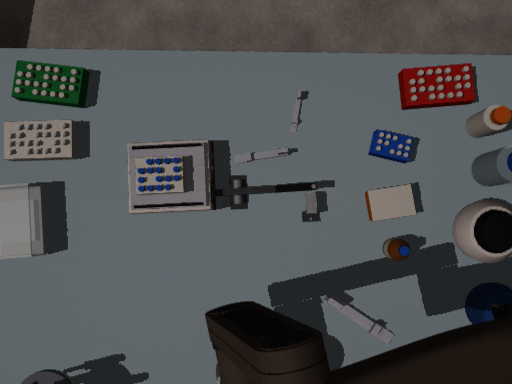

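```bash
python3 - <<'E'
from h import *
import pickle
d=pickle.load(open('top0.pkl','rb')); W=world(d)
x0,x1,y0,y1=110,350,80,230
c=cv2.resize(d['pixels'][y0:y1,x0:x1],None,fx=3.3,fy=3.3,interpolation=cv2.INTER_CUBIC)
save('crop0.png',np.clip(c*1.3,0,255).astype(np.uint8))
Z=W[y0:y1,x0:x1,2]; z=np.clip(Z/0.06,0,1)*255
save('crop0z.png',cv2.cvtColor(cv2.resize(z.astype(np.uint8),None,fx=3.3,fy=3.3,interpolation=cv2.INTER_NEAREST),cv2.COLOR_GRAY2RGB))
for p in [(235,157),(290,150),(297,93),(295,130),(325,295),(388,335),(210,145),(210,210),(316,187),(280,187),(310,215),(310,190),(238,178),(238,206)]:
    print(p,W[p[1],p[0]].round(4))
# bench plane
m=np.abs(W[...,2])<0.01
print(np.median(W[...,2][m]))
E
```

```text
(235, 157) [0.6259 0.0655 0.0032]
(290, 150) [ 0.6497 -0.0978  0.0026]
(297, 93) [ 0.8202 -0.1157  0.0103]
(295, 130) [ 0.7103 -0.1119  0.0015]
(325, 295) [ 0.2243 -0.2072 -0.0053]
(388, 335) [ 0.1159 -0.3884  0.0064]
(210, 145) [0.6553 0.1367 0.0365]
(210, 210) [ 0.467   0.1367 -0.0033]
(316, 187) [ 5.409e-01 -1.766e-01  1.000e-04]
(280, 187) [ 0.5336 -0.0683  0.072 ]
(310, 215) [ 0.4576 -0.1597  0.0015]
(310, 190) [ 0.5313 -0.1585  0.0053]
(238, 178) [0.5634 0.0553 0.0016]
(238, 206) [0.4802 0.0534 0.0021]
-0.0010105068328258233
```

View pics/crop0.png

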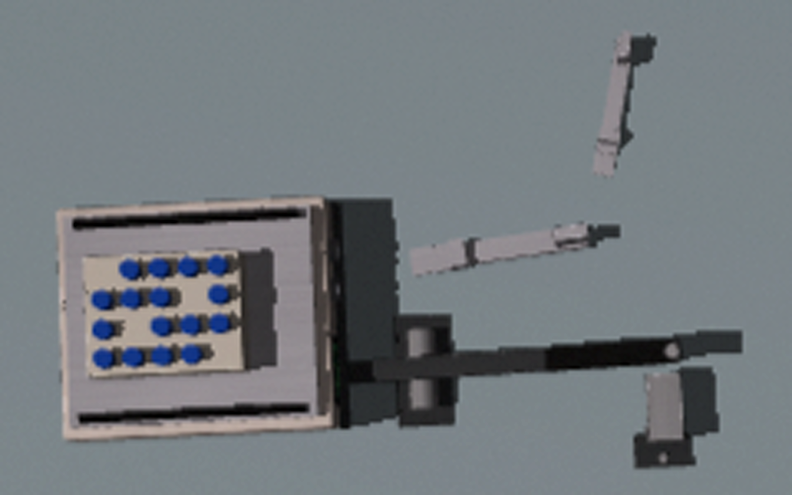

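View pics/crop0z.png

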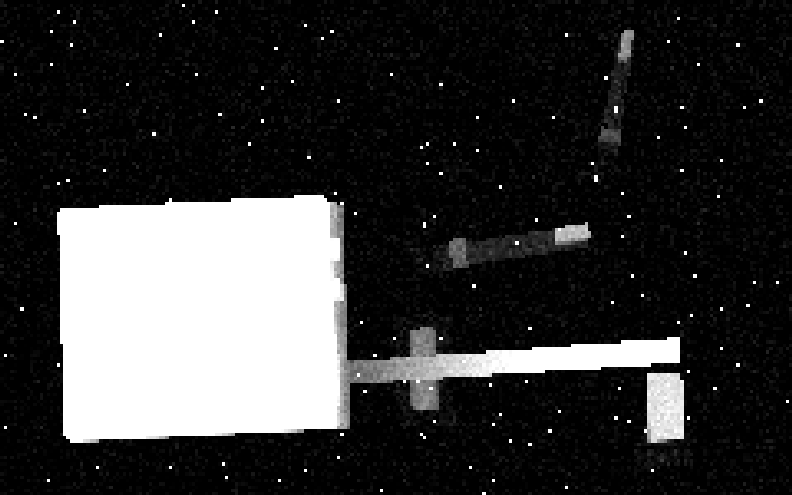

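```bash
cat > meas.py <<'E'
from h import *
def yawrect(P):
    r=cv2.minAreaRect((P[:,:2]*1000).astype(np.float32)); return r
def fit_stand(d,verb=True):
    W=world(d); 
    # shaker top
    m=(W[...,2]>0.08)&(W[...,2]<0.15)&(W[...,1]>0.08)&(W[...,1]<0.45)&(W[...,0]>0.4)&(W[...,0]<0.75)
    m=cv2.morphologyEx(m.astype(np.uint8),cv2.MORPH_OPEN,np.ones((3,3)))>0
    print('shaker',yawrect(W[m]),np.median(W[m][:,2]))
    for nm,b,zr in [('fulc',(0.42,0.65,0.03,0.08),(0.018,0.045)),('hook',(0.42,0.56,-0.20,-0.12),(0.03,0.07))]:
        m=(W[...,0]>b[0])&(W[...,0]<b[1])&(W[...,1]>b[2])&(W[...,1]<b[3])&(W[...,2]>zr[0])&(W[...,2]<zr[1])
        print(nm,m.sum(),yawrect(W[m]),np.median(W[m],0).round(4),W[m][:,2].max())
E
python3 - <<'E'
from meas import *
import pickle
for n in ['top0','side0']:
    d=pickle.load(open(n+'.pkl','rb')); fit_stand(d)
    W=world(d)
    # black/gray bar: points z 0.03..0.11 in strip
    m=(W[...,0]>0.5)&(W[...,0]<0.57)&(W[...,1]>-0.2)&(W[...,1]<0.04)&(W[...,2]>0.035)&(W[...,2]<0.13)
    m=cv2.morphologyEx(m.astype(np.uint8),cv2.MORPH_OPEN,np.ones((2,2)))>0
    P=W[m]; print('bar',len(P)); 
    for y in np.arange(-0.19,0.04,0.02):
        q=P[abs(P[:,1]-y)<0.01]
        if len(q): print(round(y,3),len(q),np.median(q,0).round(4),q[:,0].min().round(4),q[:,0].max().round(4))
    print(P[:,1].min(),P[:,1].max())
    m=(W[...,0]>0.6)&(W[...,0]<0.7)&(W[...,1]>-0.15)&(W[...,1]<0.08)&(W[...,2]>0.006)&(W[...,2]<0.06)
    m=cv2.morphologyEx(m.astype(np.uint8),cv2.MORPH_OPEN,np.ones((2,2)))>0
    P=W[m];print('shim',yawrect(P))
    for zr in [(0.035,0.055),(0.018,0.03),(0.006,0.014)]:
        q=P[(P[:,2]>zr[0])&(P[:,2]<zr[1])]
        if len(q)>3: print(zr,len(q),yawrect(q),np.median(q,0).round(4),np.mean(q,0).round(4))
E
```

```text
shaker ((561.8252563476562, 246.79034423828125), (186.99600219726562, 217.01670837402344), 3.0116164684295654) 0.09454540924565522
fulc 238 ((562.4284057617188, 51.96136474609375), (43.43464660644531, 149.6813507080078), 81.885986328125) [0.5221 0.0548 0.032 ] 0.04472505298650434
hook 221 ((491.0704040527344, -157.5650634765625), (57.13154220581055, 28.984834671020508), 1.1426533460617065) [ 0.491  -0.1574  0.0537] 0.06269640807800501
bar 610
-0.19 2 [ 0.5055 -0.1803 -0.0027] 0.5024 0.5086
-0.17 64 [ 0.5154 -0.1659  0.053 ] 0.4994 0.5529
-0.15 88 [ 0.5281 -0.1511  0.0718] 0.4992 0.5444
-0.13 61 [ 0.5332 -0.1297  0.0899] 0.5247 0.5419
-0.11 49 [ 0.5306 -0.1096  0.0842] 0.5248 0.539
-0.09 54 [ 0.5291 -0.0906  0.0786] 0.522 0.5391
-0.07 49 [ 0.5277 -0.071   0.0745] 0.5216 0.5393
-0.05 58 [ 0.5276 -0.0492  0.0681] 0.5193 0.5363
-0.03 51 [ 0.5249 -0.029   0.0643] 0.4334 0.5337
-0.01 51 [ 0.5247 -0.009   0.0578] 0.5164 0.5336
0.01 46 [0.522  0.0109 0.0531] 0.516 0.531
0.03 37 [0.5221 0.0283 0.0485] 0.5159 0.5309
-0.1804783352169714 0.03613677882578988
shim ((554.4938354492188, -60.60382080
[... 1575 characters left out ...]
0.03 38 [0.5186 0.0301 0.0496] 0.5105 0.5283
-0.258876436746095 0.6748128884140663
shim ((357.73138427734375, 298.8140563964844), (83.83979034423828, 1058.616455078125), 40.38786315917969)
(0.035, 0.055) 28 ((638.7620239257812, -68.59422302246094), (8.068044662475586, 29.781618118286133), 5.960080146789551) [ 0.638  -0.067   0.0422] [ 0.6383 -0.0674  0.0414]
(0.018, 0.03) 47 ((625.1587524414062, -24.20830535888672), (21.62694549560547, 120.20030212402344), 4.289255619049072) [0.6292 0.027  0.0231] [ 0.6271 -0.0063  0.0234]
(0.006, 0.014) 124 ((632.1243896484375, -18.4461669921875), (21.405925750732422, 135.019775390625), 10.128439903259277) [ 0.6301 -0.0165  0.0095] [ 0.6293 -0.017   0.0096]
```

Emit:
step_arm:
  targets:
    - [[1,0,0,-1,-1],[1,0,0,-0.5,-1],[1,0,0,0,-1],[1,0,0,0,-1],[1,0,0,0,-1],[1,0,0,0,-1],[1,0,0,0,-1],[1,0,0,0,-1],[1,0,0,0,-1],[1,0,0,0,-1]]
  squeeze: 60

```text
time: 0.93
eef_pos: [0.2558, -0.6242, 0.2904]
tcp_rot: [0.806, 0.591, 0.0, -0.001]
contact_force: [-0.3, 0.1, -0.1]
opening: 1.001
```

Emit:
step_arm:
  targets:
    - [[1,0,0,0,-1],[1,0,0,0,-1],[1,0,0,0,-1],[1,0,0,0,-1],[1,0,0,0,-0.28],[1,0,0,0,0],[1,0,0,0,0]]

```text
time: 1.52
eef_pos: [0.2559, -0.6244, 0.2909]
tcp_rot: [0.685, 0.729, 0.0, -0.0]
contact_force: [0.7, 0.2, -0.8]
opening: 1.001
```

```bash
cat >> h.py <<'E'
YAW=np.radians(3.6); O=np.array([0.5683,0.1215])
def s2w(x,y): # mm stand -> m world
    c,s=np.cos(YAW),np.sin(YAW); return O+np.array([c*x-s*y,s*x+c*y])/1000
def w2s(p):
    c,s=np.cos(YAW),np.sin(YAW); r=(np.array(p[:2])-O)*1000; return np.array([c*r[0]+s*r[1],-s*r[0]+c*r[1]])
def st():
    s=get_state(); q=s['tcp_rot']; a=np.degrees(2*np.arctan2(q[1],q[0])); 
    print('t%.2f'%s['time'],'pos',(s['eef_pos']*1000).round(1),'toolx',a.round(2),'stand',w2s(s['eef_pos']).round(1),'F',s['contact_force'].round(1),'M',s['wrist_torque'].round(2),'op',round(s['opening'],3)); return s
def go(x,y,z,yaw=None):
    s=get_state(); q=s['tcp_rot']; a=2*np.arctan2(q[1],q[0]); p=s['eef_pos']
    d=np.array([x,y,z])-p; tx=np.array([np.cos(a),np.sin(a),0]); ty=np.array([np.sin(a),-np.cos(a),0])
    v=np.array([d@tx,d@ty,-d[2]])/0.04
    print('shift units',v.round(2),'turn units',None if yaw is None else round((np.degrees(a)-yaw)/5,2))
E
python3 - <<'E'
from h import *
st(); go(.5305,-.1015,.15,93.8)
E
```

```text
t1.52 pos [ 255.9 -624.4  290.9] toolx 93.58 stand [-358.7 -724.9] F [ 0.7  0.2 -0.8] M [ 0.04  0.03 -0.03] op 1.001
shift units [12.62  7.67  3.52] turn units -0.04
```

Emit:
step_arm:
  targets:
    - [[1,0.79,0.48,0,0],[1,0.79,0.48,0,0],[1,0.79,0.48,0,0],[1,0.79,0.48,0,0],[1,0.79,0.48,0,0],[1,0.79,0.48,0,0],[1,0.79,0.48,0,0],[1,0.79,0.48,0,0],[1,0.79,0.48,0,0],[1,0.79,0.48,0,0]]

```text
time: 2.35
eef_pos: [0.4277, -0.2952, 0.2915]
tcp_rot: [0.685, 0.729, 0.0, 0.0]
contact_force: [0.9, 0.3, 0.3]
opening: 0.999
```

Emit:
step_arm:
  targets:
    - [[1,0.79,0.48,0,0],[1,0.79,0.48,0,0],[1,0.79,0.48,0,0],[1,0.79,0.48,0,0],[1,0.79,0.48,0.3,0],[1,0.77,0.48,0.7,0],[1,0,0,0.7,0],[1,0,0,0.7,0],[1,0,0,0.1,0],[1,0,0,0,0]]

```text
time: 3.18
eef_pos: [0.5271, -0.1033, 0.1916]
tcp_rot: [0.684, 0.729, -0.001, -0.002]
contact_force: [0.5, -0.7, 0.1]
opening: 1.002
```

```bash
python3 - <<'E'
from h import *
st(); go(.5305,-.1015,.06,93.6)
for n in ['side','top']:
    d=read_camera(n); p=proj(d,[get_state()['eef_pos'],[.5305,-.1015,.0775]]); print(n,p.round(1))
    u,v=p[1].astype(int); x0=max(0,min(512-160,u-80));y0=max(0,min(384-120,v-60))
    save(n+'1.png',np.clip(cv2.resize(d['pixels'][y0:y0+120,x0:x0+160],None,fx=4,fy=4,interpolation=cv2.INTER_CUBIC)*1.4,0,255).astype(np.uint8)); print(x0,y0)
E
```

```text
t3.18 pos [ 527.1 -103.3  191.6] toolx 93.64 stand [ -55.2 -221.8] F [ 0.5 -0.7  0.1] M [-0.04 -0.05 -0.01] op 1.002
shift units [0.04 0.09 3.29] turn units 0.01
side [[280.5 136.3]
 [278.2 168.7]]
198 108
top [[295.4 185.3]
 [291.9 188.2]]
211 128
```

View pics/side1.png

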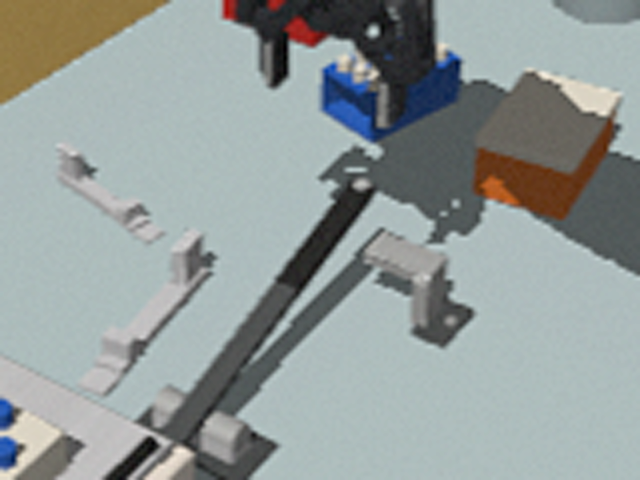

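View pics/top1.png

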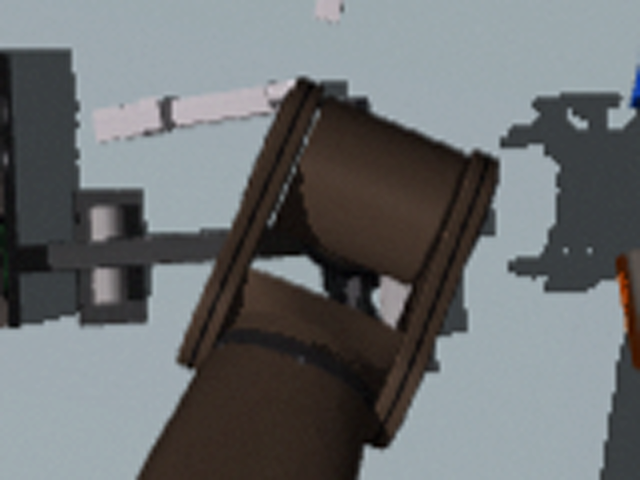

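Emit:
step_arm:
  targets:
    - [[1,0.04,0.09,0.6,0],[1,0,0,0.6,0],[1,0,0,0.6,0],[1,0,0,0.6,0],[0.6,0,0,0.6,0],[0.5,0,0,0.3,0],[0.4,0,0,0,0],[0.3,0,0,0,0]]
  squeeze: 40

```text
time: 3.95
eef_pos: [0.533, -0.1029, 0.0633]
tcp_rot: [0.684, 0.729, 0.0, 0.001]
contact_force: [-0.0, 0.7, 0.1]
opening: 0.452
```

Emit:
step_arm:
  targets:
    - [[0.1,0,0,0,0],[0.0,0,0,0,0],[0,0,0,0,0],[0,0,0,0,0],[0,0,0,0,0]]

```text
time: 4.37
eef_pos: [0.5335, -0.1033, 0.0638]
tcp_rot: [0.684, 0.73, 0.0, 0.002]
contact_force: [0.1, -2.8, 5.6]
opening: 0.224
```

```bash
cat > snap.py <<'E'
import sys
from h import *
tag=sys.argv[1]; st(); f=int(sys.argv[3]) if len(sys.argv)>3 else 4
x0,y0=[int(a) for a in (sys.argv[2].split(',') if len(sys.argv)>2 else (120,108))]
d=read_camera('side'); import pickle; pickle.dump(d,open(tag+'.pkl','wb'))
w,h=800//f,600//f
save(tag+'.png',np.clip(cv2.resize(d['pixels'][y0:y0+h,x0:x0+w],None,fx=f,fy=f,interpolation=cv2.INTER_CUBIC)*1.4,0,255).astype(np.uint8))
E
python3 snap.py g1
```

```text
t4.37 pos [ 533.5 -103.3   63.8] toolx 93.74 stand [ -48.8 -222.2] F [ 0.1 -2.8  5.6] M [-0.4   0.12  0.34] op 0.224
```

View pics/g1.png

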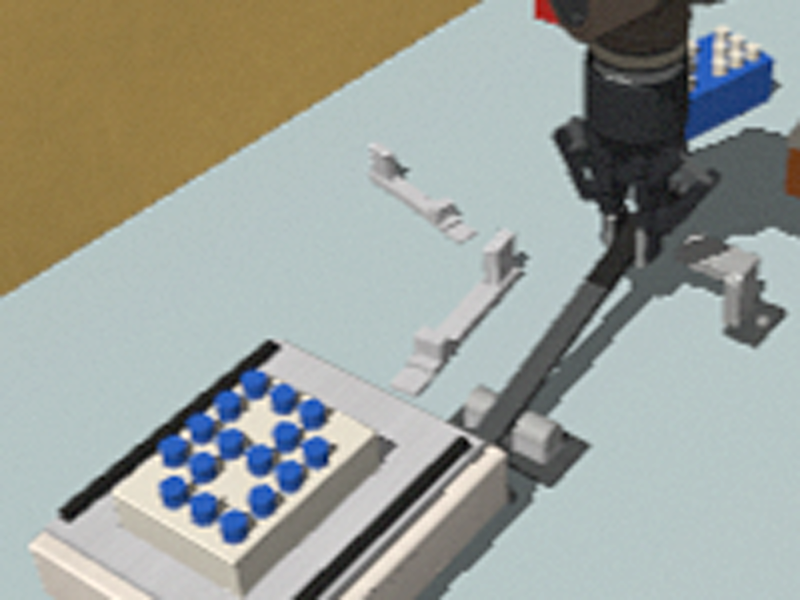

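Emit:
step_arm:
  targets:
    - [[0,-0.01,0,0.12,0],[0,-0.01,0,0.12,0],[0,-0.02,0,0.12,0],[0,-0.02,0,0.12,0],[0,0,0,0,0]]
  squeeze: 60

```text
time: 4.83
eef_pos: [0.5343, -0.1069, 0.0449]
tcp_rot: [0.684, 0.73, -0.0, 0.003]
contact_force: [-1.9, -6.2, 10.5]
opening: 0.215
```

```bash
python3 - <<'E'
from h import *
st()
E
```

```text
t4.83 pos [ 534.3 -106.9   44.9] toolx 93.74 stand [ -48.3 -225.8] F [-1.9 -6.2 10.5] M [-0.53  0.28  0.42] op 0.215
```

Emit:
step_arm:
  targets:
    - [[0,-0.01,0,0.12,0],[0,-0.01,0,0.12,0],[0,-0.02,0,0.12,0],[0,0,0,0,0]]

```text
time: 5.17
eef_pos: [0.5345, -0.1085, 0.0306]
tcp_rot: [0.684, 0.73, 0.0, 0.003]
contact_force: [-1.5, -6.0, 11.0]
opening: 0.218
```

```bash
python3 snap.py g2
```

```text
t5.17 pos [ 534.5 -108.5   30.6] toolx 93.73 stand [ -48.2 -227.4] F [-1.5 -6.  11. ] M [-0.48  0.28  0.39] op 0.218
```

View pics/g2.png

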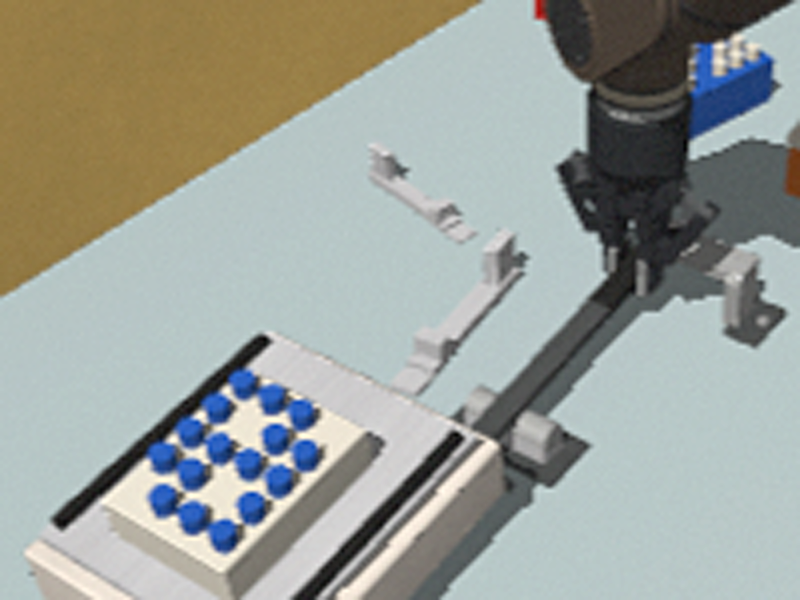

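```bash
cat > tip.py <<'E'
import sys,pickle
from h import *
def tip(d):
    W=world(d); r=(W[...,:2]-O)*1000; c,s=np.cos(YAW),np.sin(YAW)
    X=c*r[...,0]+s*r[...,1]; Y=-s*r[...,0]+c*r[...,1]; Z=W[...,2]*1000
    m=(abs(X)<85)&(Y>20)&(Y<225)&(Z>75)&(Z<135)
    A=np.c_[X[m],Y[m],np.ones(m.sum())]; z=Z[m]; w=np.ones(len(z),bool)
    for _ in range(8):
        k=np.linalg.lstsq(A[w],z[w],rcond=None)[0]; res=z-A@k; w=(abs(res)<(8 if _<3 else 3)) if _ else res<np.percentile(res,70)
    out=[-np.arctan(k[1])]
    return out[0],k,w.sum(),(X,Y,Z)
def bar(d,x0=-50,wid=7):
    X,Y,Z=tip(d)[3]
    for y in range(-300,-70,20):
        m=(abs(Y-y)<10)&(abs(X-x0)<45)&(Z>25)&(Z<100)
        if m.sum()>4: print(y,m.sum(),'x',np.percentile(X[m],[5,50,95]).round(1),'z',np.percentile(Z[m],[20,50,80]).round(1))
if __name__=='__main__':
    for f in sys.argv[1:]:
        d=pickle.load(open(f+'.pkl','rb')); t=tip(d); print(f,'tip',round(t[0],4),t[2],t[1].round(3)); bar(d)
E
python3 tip.py side0 g2
```

```text
side0 tip -0.0101 1249 [2.6000e-02 1.0000e-02 9.2186e+01]
-280 38 x [-90.6 -75.3 -51.6] z [53.7 55.  92.4]
-260 84 x [-92.6 -70.  -44.5] z [52.2 55.1 95.4]
-240 42 x [-60.7 -50.9 -41.1] z [87.9 90.3 92.2]
-220 40 x [-60.7 -52.7 -42.1] z [82.  85.2 87.4]
-200 48 x [-61.2 -52.1 -41.2] z [77.1 80.2 82.4]
-180 47 x [-60.9 -52.3 -41.7] z [70.3 74.6 76.3]
-160 45 x [-61.4 -53.6 -42.7] z [67.  68.5 70.9]
-140 46 x [-61.3 -53.7 -42.9] z [61.2 63.5 66.2]
-120 46 x [-61.  -53.3 -42.6] z [55.  58.2 60.7]
-100 47 x [-61.  -53.2 -42. ] z [51.  53.1 54.8]
-80 52 x [-61.4 -54.1 -42.9] z [45.3 47.7 49.7]
g2 tip 0.0451 1225 [ 2.20000e-02 -4.50000e-02  1.04608e+02]
-280 34 x [-93.7 -80.1 -46.9] z [53.2 54.4 55.4]
-260 42 x [-91.2 -80.7 -69.4] z [48.3 53.6 55.5]
-240 38 x [-69.2 -38.5 -10.1] z [58.  80.7 89.5]
-220 233 x [-85.  -55.3 -11.4] z [52.4 75.5 87.7]
-200 44 x [-59.2 -49.4 -36.1] z [48.3 50.3 51.9]
-180 39 x [-58.1 -50.8 -40.2] z [46.6 48.7 49.8]
-160 38 x [-59.3 -51.2 -39.7] z [45.6 48.  49.9]
-140 37 x [-58.4 -50.8 -40.2] z [43.2 46.4 48.3]
-120 41 x [-59.5 -52.8 -41.4] z [42.7 44.6 47.1]
-100 43 x [-59.5 -51.2 -42.3] z [42.7 44.5 45.7]
-80 47 x [-60.4 -53.4 -41.2] z [40.4 42.8 44.2]
```

Emit:
step_arm:
  targets:
    - [[0,0,0,0.12,0],[0,0,0,0.12,0],[0,0,0,0.12,0],[0,0,0,0.03,0],[0,0,0,0,0]]

```text
time: 5.63
eef_pos: [0.535, -0.109, 0.0156]
tcp_rot: [0.683, 0.73, 0.0, 0.004]
contact_force: [-1.1, -6.6, 11.1]
opening: 0.219
```

```bash
python3 snap.py g3; python3 tip.py g3
```

```text
t5.63 pos [ 535.  -109.    15.6] toolx 93.77 stand [ -47.7 -227.9] F [-1.1 -6.6 11.1] M [-0.77  0.34  0.47] op 0.219
g3 tip 0.0908 1338 [ 1.3000e-02 -9.1000e-02  1.1226e+02]
-280 23 x [-93.3 -82.  -46.7] z [37.  53.4 55.9]
-260 26 x [-94.2 -87.1 -81.2] z [47.5 52.6 55.2]
-240 49 x [-69.  -37.7  -6.5] z [45.9 68.2 77.7]
-220 268 x [-86.5 -53.2  -8.7] z [40.  65.1 83.5]
-200 58 x [-65.3 -49.5 -29.5] z [36.9 40.6 90. ]
-180 34 x [-57.3 -50.7 -39.1] z [36.1 38.8 40.8]
-160 37 x [-58.3 -51.3 -39.6] z [37.3 39.6 40.5]
-140 35 x [-59.  -50.1 -40.7] z [38.  39.7 40.5]
-120 34 x [-59.2 -51.7 -39.5] z [37.7 39.5 41. ]
-100 39 x [-60.3 -53.7 -41.5] z [38.  40.7 42.4]
-80 41 x [-60.8 -53.6 -42.6] z [39.  41.1 42.2]
```

View pics/g3.png

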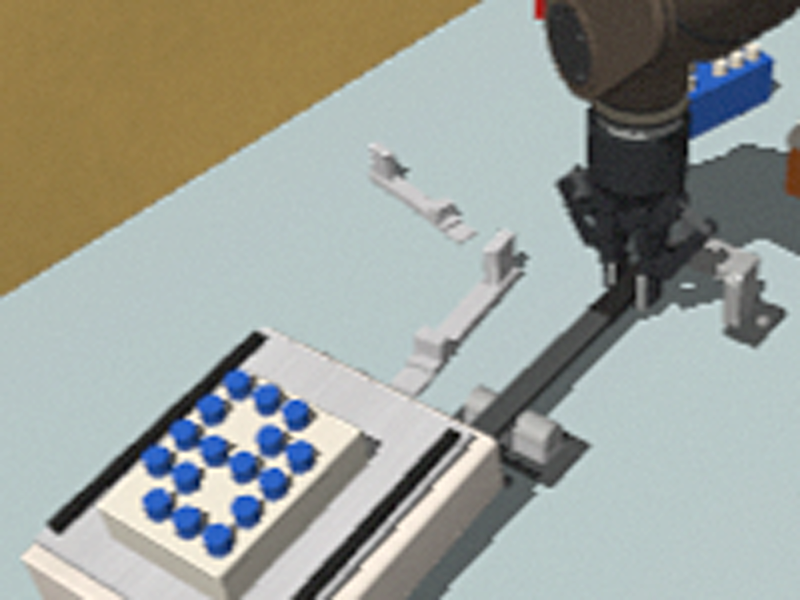

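Emit:
step_arm:
  targets:
    - [[0,0,-0.055,0,0.11],[0,0,-0.055,0,0.11],[0,0,-0.055,0,0.11],[0,0,-0.055,0,0.11],[0,0,-0.055,0,0.11],[0,0,-0.055,0,0.11],[0,0,0,0,0]]

```text
time: 6.27
eef_pos: [0.5233, -0.1095, 0.0164]
tcp_rot: [0.705, 0.709, 0.002, 0.005]
contact_force: [0.7, -5.8, 10.3]
opening: 0.215
```

```bash
python3 snap.py g4; python3 tip.py g4
```

```text
t6.27 pos [ 523.3 -109.5   16.4] toolx 90.35 stand [ -59.5 -227.7] F [ 0.7 -5.8 10.3] M [-0.61 -0.16  0.23] op 0.215
g4 tip 0.0905 1366 [ 1.10000e-02 -9.10000e-02  1.11969e+02]
-260 11 x [-94.9 -74.4 -68.6] z [50.7 53.3 54.6]
-240 44 x [-81.  -48.7 -15.2] z [50.9 69.6 81.5]
-220 269 x [-83.4 -49.8 -13.5] z [40.9 67.  85.3]
-200 62 x [-78.8 -64.2 -44.2] z [38.2 40.4 93.8]
-180 38 x [-66.8 -59.4 -47.3] z [37.3 39.  40. ]
-160 37 x [-65.5 -58.4 -48.7] z [37.6 38.9 40.5]
-140 37 x [-64.8 -58.9 -47.2] z [38.  40.  41.4]
-120 40 x [-64.  -56.5 -45.8] z [38.2 40.3 41. ]
-100 44 x [-63.8 -56.5 -44.3] z [38.7 40.8 41.8]
-80 41 x [-64.1 -55.6 -44.1] z [38.6 41.4 42.5]
```

Emit:
step_arm:
  targets:
    - [[0,0,-0.055,0.01,0.11],[0,0,-0.055,0.01,0.11],[0,0,-0.055,0,0.11],[0,0,-0.055,0,0.11],[0,0,-0.055,0,0.11],[0,0,-0.055,0,0.11],[0,0,0,0,0]]

```text
time: 6.9
eef_pos: [0.5109, -0.1091, 0.0159]
tcp_rot: [0.726, 0.688, 0.003, 0.006]
contact_force: [2.6, -4.8, 9.3]
opening: 0.218
```

```bash
python3 snap.py g5; python3 tip.py g5
```

```text
t6.90 pos [ 510.9 -109.1   15.9] toolx 86.94 stand [ -71.8 -226.6] F [ 2.6 -4.8  9.3] M [-0.43 -0.42 -0.05] op 0.218
g5 tip 0.0911 1367 [ 1.10000e-02 -9.10000e-02  1.12273e+02]
-260 8 x [-86.5 -82.9 -80.4] z [51.3 53.9 54.8]
-240 39 x [-94.1 -61.1 -27.7] z [50.9 69.6 82.3]
-220 254 x [-93.  -60.3 -24.1] z [40.  66.5 86.1]
-200 70 x [-89.  -75.4 -55.5] z [37.7 40.6 90.3]
-180 39 x [-76.6 -69.1 -56.6] z [35.7 37.8 39.5]
-160 39 x [-74.9 -68.2 -56. ] z [37.  39.  40.5]
-140 40 x [-72.  -63.5 -53.8] z [38.5 39.8 41.2]
-120 40 x [-70.3 -62.6 -50. ] z [37.2 39.7 41.6]
-100 40 x [-68.5 -61.7 -50.2] z [39.3 40.6 42. ]
-80 44 x [-65.7 -57.5 -47.7] z [38.9 41.3 42.7]
```

View pics/g5.png

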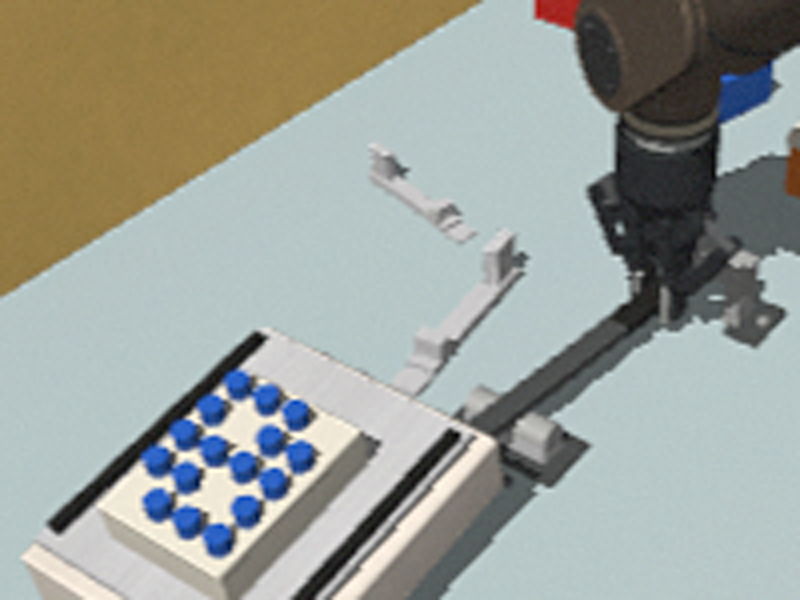

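Emit:
step_arm:
  targets:
    - [[0,0,0,-0.03,0],[0,0,0,-0.03,0],[0,0,0,0,0]]

```text
time: 7.2
eef_pos: [0.5104, -0.1091, 0.0179]
tcp_rot: [0.726, 0.688, 0.002, 0.005]
contact_force: [2.0, -4.9, 9.0]
opening: 0.219
```

Emit:
step_arm:
  targets:
    - [[0,0,0,-0.03,0],[0,0,0,0,0]]

```text
time: 7.37
eef_pos: [0.5102, -0.1091, 0.0188]
tcp_rot: [0.726, 0.688, 0.002, 0.005]
contact_force: [2.6, -5.0, 7.2]
opening: 0.222
```

Emit:
step_arm:
  targets:
    - [[0,0,0,-0.03,0],[0,0,0,0,0]]

```text
time: 7.53
eef_pos: [0.51, -0.1091, 0.0198]
tcp_rot: [0.726, 0.688, 0.002, 0.005]
contact_force: [2.8, -6.3, 7.7]
opening: 0.219
```

Emit:
step_arm:
  targets:
    - [[0,0,0,-0.03,0],[0,0,0,0,0]]

```text
time: 7.7
eef_pos: [0.5098, -0.109, 0.0207]
tcp_rot: [0.726, 0.688, 0.002, 0.005]
contact_force: [2.2, -5.9, 7.0]
opening: 0.22
```

Emit:
step_arm:
  targets:
    - [[0,0,0,-0.02,0],[0,0,0,0,0]]

```text
time: 7.87
eef_pos: [0.5098, -0.109, 0.0208]
tcp_rot: [0.726, 0.688, 0.002, 0.005]
contact_force: [4.8, -6.5, 0.9]
opening: 0.214
```

```bash
python3 snap.py g6; python3 tip.py g6
```

```text
t7.87 pos [ 509.8 -109.    20.8] toolx 86.9 stand [ -72.9 -226.4] F [ 4.8 -6.5  0.9] M [-1.03 -0.7  -0.32] op 0.214
g6 tip 0.0714 1277 [ 2.4000e-02 -7.2000e-02  1.0952e+02]
-280 6 x [-78.4 -75.  -69.5] z [53.  54.8 55.7]
-260 6 x [-84.9 -83.1 -81. ] z [54.  54.9 56.9]
-240 27 x [-93.9 -62.2 -27.7] z [53.2 74.1 90.6]
-220 252 x [-93.7 -61.5 -27.4] z [43.6 66.8 86.8]
-200 63 x [-92.2 -77.5 -58. ] z [41.4 44.7 91.1]
-180 39 x [-77.6 -69.7 -59. ] z [40.8 42.3 44. ]
-160 39 x [-75.3 -69.1 -55.4] z [40.  42.3 43.6]
-140 38 x [-72.4 -66.6 -53.3] z [39.6 41.9 43.3]
-120 44 x [-70.4 -63.5 -51.6] z [39.  41.3 43.7]
-100 41 x [-67.7 -60.6 -48.9] z [39.4 41.7 42.9]
-80 42 x [-67.8 -59.2 -47.6] z [39.7 41.9 43.3]
```

Emit:
step_arm:
  targets:
    - [[0.3,0,0,0,0],[0.45,0,0,0,0],[0.6,0,0,0,0],[0.6,0,0,0,0],[0.6,0,0,0,0]]

```text
time: 8.33
eef_pos: [0.5053, -0.106, 0.0181]
tcp_rot: [0.725, 0.689, -0.0, -0.001]
contact_force: [0.6, 1.0, 0.8]
opening: 0.603
```

```bash
python3 snap.py g7; python3 tip.py g7
```

```text
t8.33 pos [ 505.3 -106.    18.1] toolx 87.07 stand [ -77.2 -223. ] F [0.6 1.  0.8] M [0.03 0.01 0.02] op 0.603
g7 tip 0.0758 1316 [ 1.70000e-02 -7.60000e-02  1.09722e+02]
-240 59 x [-81.7 -50.6 -21. ] z [40.9 44.5 82.4]
-220 176 x [-80.4 -48.  -18.2] z [42.4 64.3 86. ]
-200 56 x [-93.1 -70.2 -48.2] z [41.1 43.6 92. ]
-180 38 x [-77.6 -70.6 -58.4] z [40.5 42.9 44. ]
-160 43 x [-75.1 -67.3 -55.7] z [39.9 41.7 43.5]
-140 39 x [-72.3 -66.7 -53.4] z [39.3 41.8 43.3]
-120 40 x [-70.  -63.5 -51.8] z [39.5 41.8 43.2]
-100 45 x [-69.  -61.2 -50. ] z [40.1 42.2 43.4]
-80 43 x [-66.8 -60.1 -47.5] z [38.9 41.7 43.4]
```

View pics/g7.png

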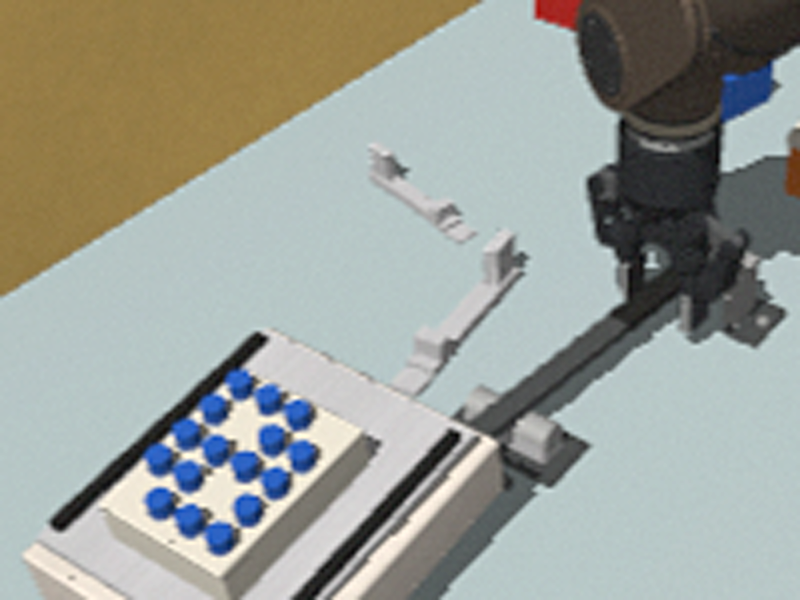

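Emit:
step_arm:
  targets:
    - [[0.6,0,0,-0.3,0],[0.6,0,0,-0.6,0],[0.6,0,0,-0.9,-0.5],[0.6,0,0,-0.9,-0.9],[0.6,0,0,-0.6,-0.8],[0.6,0,0,0,0]]

```text
time: 8.88
eef_pos: [0.5098, -0.108, 0.1586]
tcp_rot: [0.655, 0.756, 0.002, 0.006]
contact_force: [0.8, 0.0, 0.6]
opening: 0.6
```

```bash
python3 - <<'E'
from h import *
import pickle
st()
d=read_camera('top'); pickle.dump(d,open('top2.pkl','wb')); 
save('top2.png',np.clip(cv2.resize(d['pixels'][120:240,200:360],None,fx=5,fy=5,interpolation=cv2.INTER_CUBIC)*1.4,0,255).astype(np.uint8))
W=world(d)
x,y=W[...,0],W[...,1];z=W[...,2]
L=0.66-(y+.11)*0.14   # rough axis guard
ax=0.6415-(y+.0757)*0.148
m=(abs(x-ax)<0.02)&(y>-.11)&(y<.075)
for zr in [(0.036,0.055),(0.018,0.032),(0.0065,0.0125)]:
    q=W[m&(z>zr[0])&(z<zr[1])]
    print(zr,len(q),yawrect(q) if 0 else cv2.minAreaRect((q[:,:2]*1000).astype(np.float32)),q.mean(0).round(4))
q=W[m&(z>0.0065)&(z<.055)]; k=np.polyfit(q[:,1],q[:,0],1); print(np.degrees(np.arctan(-k[0])),np.polyval(k,-.075),len(q), (q[:,0]-np.polyval(k,q[:,1])).std())
E
```

```text
t8.88 pos [ 509.8 -108.   158.6] toolx 98.21 stand [ -72.8 -225.3] F [0.8 0.  0.6] M [-0.02 -0.03  0.  ] op 0.6
(0.036, 0.055) 44 ((643.3994140625, -75.12244415283203), (11.860386848449707, 29.7033748626709), 10.718652725219727) [ 0.6432 -0.075   0.0441]
(0.018, 0.032) 47 ((627.3397827148438, -28.074718475341797), (24.311067581176758, 120.21208190917969), 0.42243441939353943) [0.6285 0.0126 0.0238]
(0.0065, 0.0125) 176 ((632.352294921875, -10.977508544921875), (28.49810218811035, 155.26983642578125), 12.83712387084961) [ 0.6335 -0.0171  0.0093]
8.273496191425439 0.6417405780977782 301 0.00625540441363945
```

View pics/top2.png

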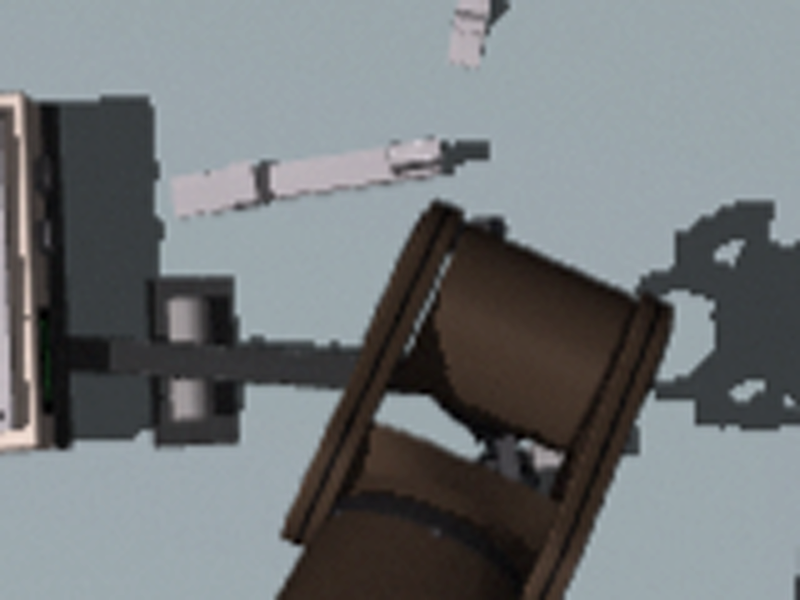

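```bash
python3 - <<'E'
from h import *
st(); go(.6425,-.075,.013,98.3)
E
```

```text
t8.93 pos [ 508.2 -107.4  155.4] toolx 98.07 stand [ -74.3 -224.7] F [ 0.2  0.4 -1. ] M [-0.02  0.   -0.03] op 0.598
shift units [0.33 3.44 3.56] turn units -0.05
```

Emit:
step_arm:
  targets:
    - [[0.6,0.07,0.7,0,0],[0.6,0.07,0.7,0,0],[0.6,0.07,0.7,0,0],[0.6,0.07,0.7,0,0],[0.6,0.07,0.7,0,0],[0.6,0,0,0,0],[0.6,0,0,0,0],[0.6,0,0,0,0]]

```text
time: 9.6
eef_pos: [0.6411, -0.0727, 0.149]
tcp_rot: [0.656, 0.755, -0.001, -0.002]
contact_force: [-0.4, -0.5, -0.0]
opening: 0.598
```

```bash
python3 - <<'E'
from h import *
st(); go(.6425,-.075,.013,98.3)
E
```

```text
t9.60 pos [641.1 -72.7 149. ] toolx 98.06 stand [  60.5 -198.4] F [-0.4 -0.5 -0. ] M [-0.02 -0.01  0.04] op 0.598
shift units [-0.06  0.03  3.4 ] turn units -0.05
```

Emit:
step_arm:
  targets:
    - [[0.6,-0.05,0.03,0.7,0],[0.6,0,0,0.7,0],[0.6,0,0,0.7,0],[0.6,0,0,0.7,0],[0.6,0,0,0.4,0],[0.6,0,0,0.18,0],[0.6,0,0,0,0],[0.6,0,0,0,0]]
  squeeze: 30

```text
time: 10.27
eef_pos: [0.6437, -0.0751, 0.0161]
tcp_rot: [0.656, 0.755, 0.0, 0.0]
contact_force: [0.6, -0.4, 0.0]
opening: 0.599
```

```bash
python3 snap.py g8
```

```text
t10.27 pos [643.7 -75.1  16.1] toolx 98.04 stand [  63.  -200.9] F [ 0.6 -0.4  0. ] M [-0.02  0.01  0.02] op 0.599
```

View pics/g8.png

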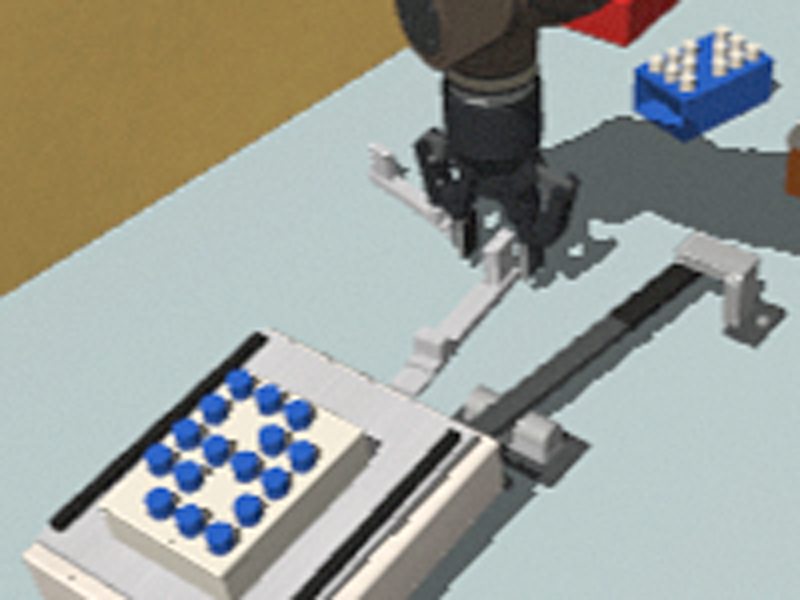

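Emit:
step_arm:
  targets:
    - [[0.4,0,0,0,0],[0.2,0,0,0,0],[0.05,0,0,0,0],[0,0,0,0,0],[0,0,0,0,0],[0,0,0,0,0]]
  squeeze: 30

```text
time: 10.82
eef_pos: [0.6448, -0.075, 0.0168]
tcp_rot: [0.655, 0.755, 0.0, 0.001]
contact_force: [-0.7, 0.2, 6.2]
opening: 0.139
```

```bash
python3 snap.py g9; python3 - <<'E'
from h import *
p=s2w(50,-190); st(); go(p[0],p[1],get_state()['eef_pos'][2],93.6)
E
```

```text
t10.82 pos [644.8 -75.   16.8] toolx 98.09 stand [  64.  -200.9] F [-0.7  0.2  6.2] M [0.02 0.28 0.  ] op 0.139
t10.87 pos [644.8 -75.   16.8] toolx 98.09 stand [  64.  -200.9] F [-1.   0.3  6.2] M [0.02 0.19 0.06] op 0.137
shift units [ 0.3  -0.33 -0.  ] turn units 0.9
```

View pics/g9.png

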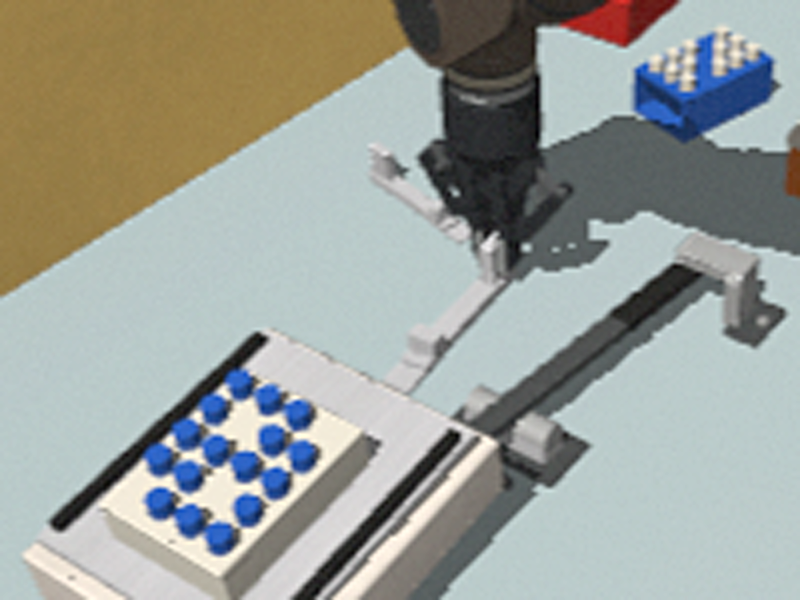

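Emit:
step_arm:
  targets:
    - [[0,0,0,-0.04,0],[0,0.06,-0.06,0,0.18],[0,0.06,-0.06,0,0.18],[0,0.06,-0.06,0,0.18],[0,0.06,-0.06,0,0.18],[0,0.06,-0.06,0,0.18],[0,0,0,0,0],[0,0,0,0,0]]

```text
time: 11.53
eef_pos: [0.6301, -0.0636, 0.0169]
tcp_rot: [0.685, 0.729, -0.0, -0.001]
contact_force: [-1.6, 0.8, 0.4]
opening: 0.132
```

```bash
python3 snap.py g10 170,120; python3 - <<'E'
from h import *
p=s2w(50,-150); st(); go(p[0],p[1],get_state()['eef_pos'][2],93.6)
import pickle
d=read_camera('top'); pickle.dump(d,open('top3.pkl','wb')); 
save('top3.png',np.clip(cv2.resize(d['pixels'][120:240,170:330],None,fx=5,fy=5,interpolation=cv2.INTER_CUBIC)*1.4,0,255).astype(np.uint8))
E
```

```text
t11.53 pos [630.1 -63.6  16.9] toolx 93.59 stand [  50.  -188.6] F [-1.6  0.8  0.4] M [0.07 0.13 0.1 ] op 0.132
t11.58 pos [630.1 -63.6  16.9] toolx 93.59 stand [  50.1 -188.7] F [-1.1  1.6  1.4] M [ 0.1   0.13 -0.  ] op 0.137
shift units [ 0.97 -0.   -0.  ] turn units -0.0
```

View pics/g10.png

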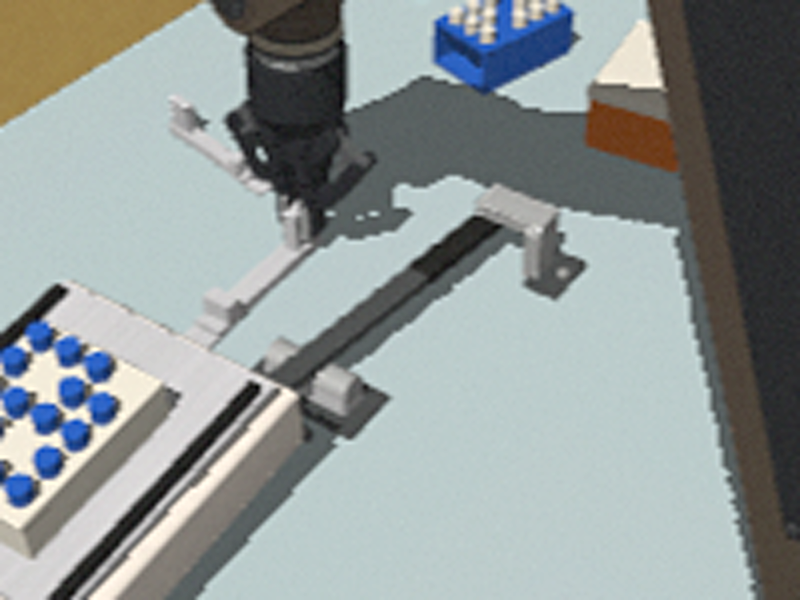

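View pics/top3.png

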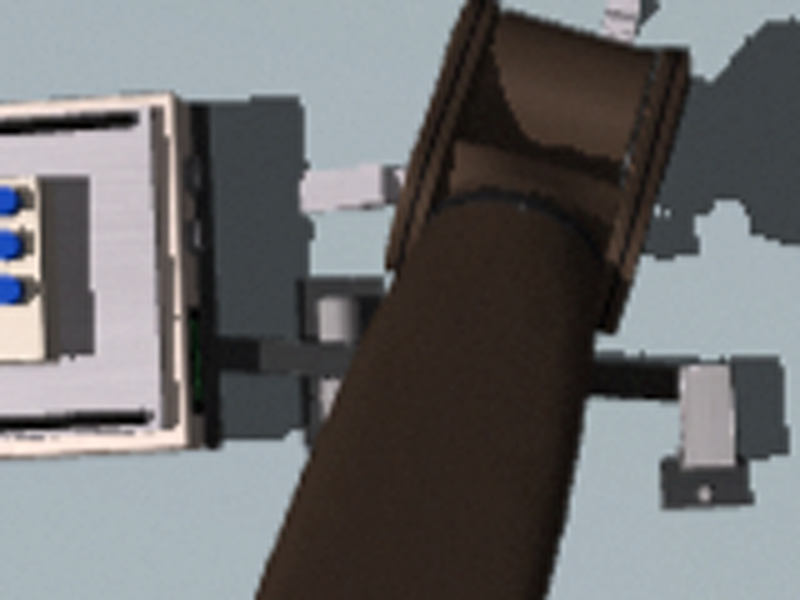

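```bash
python3 - <<'E'
from h import *
import pickle
d=pickle.load(open('top3.pkl','rb'))
for x,y,z in [(40,-43.6,.004),(60,-43.6,.004),(50,-80,.024),(38,-80,.024),(62,-80,.024),(-66,-275,.0545),(-66,-290,.0545),(-66,-260,.0545),(-15,-65,.0325),(-85,-65,.0325)]:
    p=np.r_[s2w(x,y),z]; q=proj(d,p)[0]; print((x,y),((q-[170,120])*5).round(0))
E
```

```text
(40, -43.6) [299. 209.]
(60, -43.6) [298. 176.]
(50, -80) [358. 185.]
(38, -80) [358. 206.]
(62, -80) [357. 165.]
(-66, -275) [705. 364.]
(-66, -290) [731. 363.]
(-66, -260) [679. 366.]
(-15, -65) [336. 295.]
(-85, -65) [341. 416.]
```

Emit:
step_arm:
  targets:
    - [[0,0.25,0,0,0],[0,0.25,0,0,0],[0,0.25,0,0,0],[0,0.25,0,0,0],[0,0.25,0,0,0],[0,0.25,0,0,0],[0,0.25,0,0,0],[0,0.25,0,0,0],[0,0,0,0,0],[0,0,0,0,0]]

```text
time: 12.47
eef_pos: [0.6256, 0.0165, 0.0169]
tcp_rot: [0.684, 0.729, -0.0, -0.0]
contact_force: [-0.3, 0.5, -2.1]
opening: 0.135
```

```bash
python3 snap.py g11 ; python3 tip.py g11|head -1
```

```text
t12.47 pos [625.6  16.5  16.9] toolx 93.65 stand [  50.6 -108.4] F [-0.3  0.5 -2.1] M [-0.01 -0.    0.02] op 0.135
g11 tip 0.0758 1335 [ 1.9000e-02 -7.6000e-02  1.0985e+02]
```

View pics/g11.png

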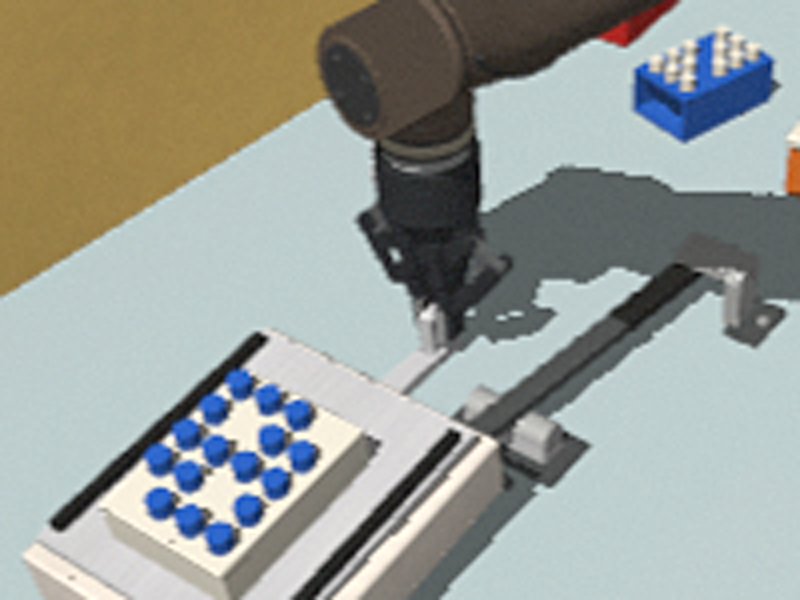

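Emit:
step_arm:
  targets:
    - [[0,0.08,0,0.02,0],[0,0.08,0,0,0],[0,0.08,0,0,0],[0,0,0,0,0]]

```text
time: 12.85
eef_pos: [0.6257, 0.0254, 0.0169]
tcp_rot: [0.685, 0.729, 0.0, 0.0]
contact_force: [0.5, -0.4, 0.8]
opening: 0.138
```

Emit:
step_arm:
  targets:
    - [[0,0.06,0,0,0],[0,0.06,0,0,0],[0,0,0,0,0]]

```text
time: 13.1
eef_pos: [0.6254, 0.0302, 0.0168]
tcp_rot: [0.685, 0.729, 0.0, 0.0]
contact_force: [1.1, -1.0, 4.2]
opening: 0.134
```

Emit:
step_arm:
  targets:
    - [[0,0.06,0,0,0],[0,0.06,0,0,0],[0,0,0,0,0]]

```text
time: 13.35
eef_pos: [0.6251, 0.035, 0.0168]
tcp_rot: [0.685, 0.729, 0.0, 0.0]
contact_force: [0.1, -1.3, 3.8]
opening: 0.13
```

Emit:
step_arm:
  targets:
    - [[0,0.06,0,-0.01,0],[0,0.06,0,0,0],[0,0,0,0,0]]

```text
time: 13.6
eef_pos: [0.6244, 0.0401, 0.0169]
tcp_rot: [0.685, 0.729, 0.0, 0.0]
contact_force: [-1.2, -0.9, 3.0]
opening: 0.135
```

Emit:
step_arm:
  targets:
    - [[0,0.06,0,0,0],[0,0.06,0,0,0],[0,0,0,0,0]]

```text
time: 13.85
eef_pos: [0.6241, 0.0449, 0.0168]
tcp_rot: [0.685, 0.729, 0.0, 0.0]
contact_force: [0.2, -2.0, 4.2]
opening: 0.136
```

Emit:
step_arm:
  targets:
    - [[0,0.06,0,0,0],[0,0.06,0,0,0],[0,0,0,0,0]]

```text
time: 14.1
eef_pos: [0.6238, 0.0496, 0.0169]
tcp_rot: [0.685, 0.729, 0.0, 0.0]
contact_force: [0.8, -2.2, 3.6]
opening: 0.133
```

Emit:
step_arm:
  targets:
    - [[0,0.06,0,0,0],[0,0,0,0,0]]

```text
time: 14.27
eef_pos: [0.6237, 0.0519, 0.0168]
tcp_rot: [0.685, 0.729, 0.0, 0.0]
contact_force: [0.5, -2.4, 5.1]
opening: 0.133
```

Emit:
step_arm:
  targets:
    - [[0,0.06,0,-0.01,0],[0,0,0,0,0]]

```text
time: 14.43
eef_pos: [0.6231, 0.0545, 0.0168]
tcp_rot: [0.685, 0.729, 0.0, -0.0]
contact_force: [0.1, -1.5, 4.0]
opening: 0.13
```

Emit:
step_arm:
  targets:
    - [[0,0.06,0,0,0],[0,0,0,0,0]]

```text
time: 14.6
eef_pos: [0.623, 0.0568, 0.0168]
tcp_rot: [0.685, 0.729, -0.0, -0.0]
contact_force: [-0.1, -1.1, 3.2]
opening: 0.133
```

Emit:
step_arm:
  targets:
    - [[0,0.06,0,0,0],[0,0,0,0,0]]

```text
time: 14.77
eef_pos: [0.6228, 0.0592, 0.0169]
tcp_rot: [0.685, 0.729, -0.0, -0.0]
contact_force: [-0.0, -2.0, 4.4]
opening: 0.135
```

Emit:
step_arm:
  targets:
    - [[0,0.06,0,0,0],[0,0,0,0,0]]

```text
time: 14.93
eef_pos: [0.6227, 0.0616, 0.0169]
tcp_rot: [0.685, 0.729, -0.0, -0.0]
contact_force: [-0.5, -1.0, 2.2]
opening: 0.132
```

```bash
python3 snap.py g12 ; python3 tip.py g12|head -1
```

```text
t14.93 pos [622.7  61.6  16.9] toolx 93.58 stand [ 50.5 -63.2] F [-0.5 -1.   2.2] M [-0.19 -0.   -0.03] op 0.132
g12 tip 0.0744 1328 [ 2.10000e-02 -7.50000e-02  1.09767e+02]
```

View pics/g12.png

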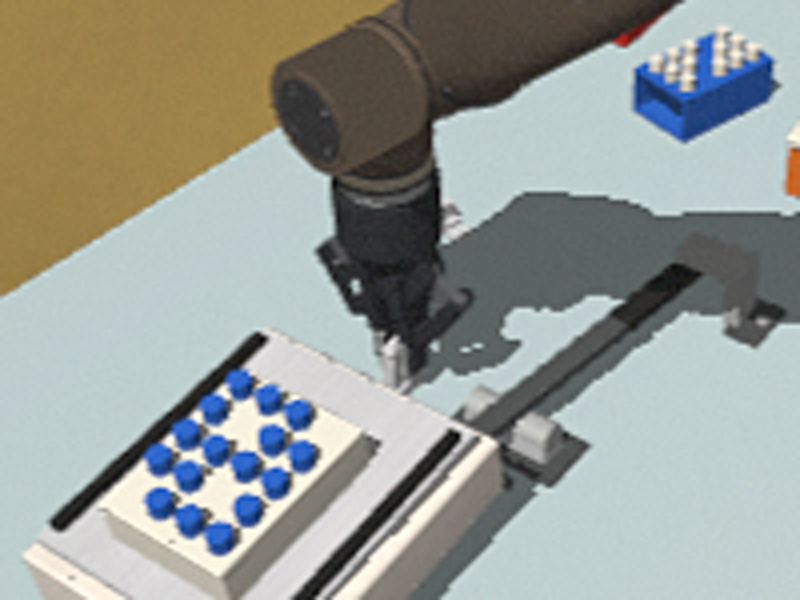

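Emit:
step_arm:
  targets:
    - [[0,0.05,0,0,0],[0,0,0,0,0]]

```text
time: 15.15
eef_pos: [0.6226, 0.0635, 0.0169]
tcp_rot: [0.685, 0.729, -0.0, -0.0]
contact_force: [-0.1, -1.4, 2.8]
opening: 0.133
```

Emit:
step_arm:
  targets:
    - [[0,0.05,0,0,0],[0,0,0,0,0]]

```text
time: 15.32
eef_pos: [0.6227, 0.0641, 0.0169]
tcp_rot: [0.684, 0.729, -0.001, 0.001]
contact_force: [0.5, -5.6, 0.9]
opening: 0.135
```

Emit:
step_arm:
  targets:
    - [[0,0.05,0,0,0],[0,0,0,0,0]]

```text
time: 15.48
eef_pos: [0.6229, 0.0643, 0.017]
tcp_rot: [0.684, 0.73, -0.002, 0.002]
contact_force: [0.9, -11.1, 1.3]
opening: 0.131
```

Emit:
step_arm:
  targets:
    - [[0,-0.06,0,0,0],[0,0,0,0,0]]

```text
time: 15.65
eef_pos: [0.6226, 0.064, 0.0169]
tcp_rot: [0.685, 0.729, -0.0, 0.0]
contact_force: [0.9, -4.6, 1.9]
opening: 0.14
```

```bash
python3 snap.py g13 ; python3 tip.py g13|head -1
```

```text
t15.65 pos [622.6  64.   16.9] toolx 93.57 stand [ 50.6 -60.8] F [ 0.9 -4.6  1.9] M [-0.7  -0.06  0.  ] op 0.14
g13 tip 0.0765 1315 [ 1.80000e-02 -7.70000e-02  1.09834e+02]
```

View pics/g13.png

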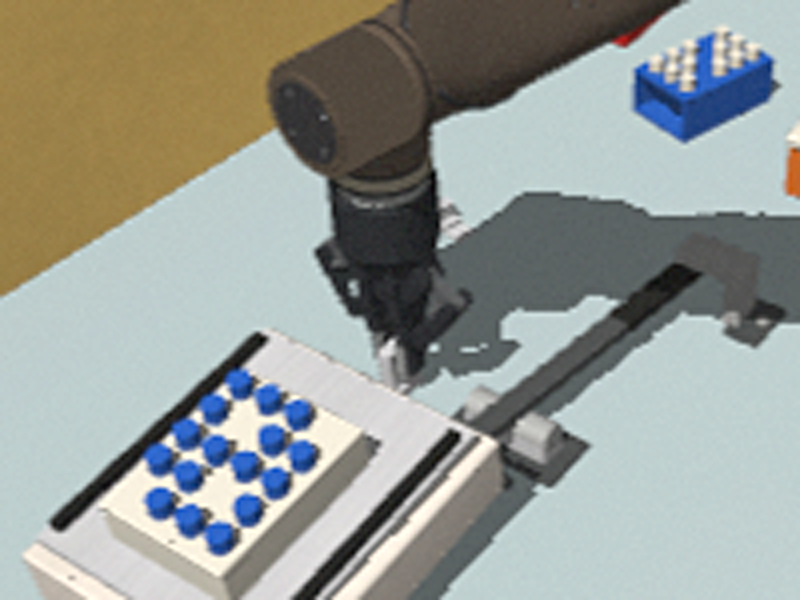

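Emit:
step_arm:
  targets:
    - [[0.2,0,0,0,0],[0.3,0,0,0,0],[0.45,0,0,0,0],[0.45,0,0,0,0],[0.45,0,0,-0.3,0],[0.45,0,0,-0.6,0],[0.45,0,0,-0.6,0],[0.45,0,0,-0.6,0],[0.45,-0.3,0,-0.6,0],[0.45,-0.3,0,-0.6,0]]

```text
time: 16.53
eef_pos: [0.6241, 0.0415, 0.1513]
tcp_rot: [0.684, 0.729, 0.0, 0.0]
contact_force: [0.2, 0.4, 0.0]
opening: 0.451
```

Emit:
step_arm:
  targets:
    - [[0.6,-0.6,-0.3,0,0.4],[0.6,-0.6,-0.6,0,0.4],[0.6,-0.6,-0.6,0,0.5],[0.6,-0.6,-0.6,0,0],[0.6,-0.6,-0.6,0,0],[0.6,0,0,0,0],[0.6,0,0,0,0]]

```text
time: 17.12
eef_pos: [0.5152, -0.0785, 0.15]
tcp_rot: [0.726, 0.688, 0.0, 0.0]
contact_force: [1.4, 0.6, 0.2]
opening: 0.599
```

```bash
python3 snap.py g14 ; python3 tip.py g14; python3 - <<'E'
from h import *
p=s2w(-74,-225); st(); go(p[0],p[1],.0185,87.0)
d=read_camera('top'); 
save('top4.png',np.clip(cv2.resize(d['pixels'][120:240,170:330],None,fx=5,fy=5,interpolation=cv2.INTER_CUBIC)*1.4,0,255).astype(np.uint8))
E
```

```text
t17.12 pos [515.2 -78.5 150. ] toolx 86.93 stand [ -65.6 -196.3] F [1.4 0.6 0.2] M [ 0.01 -0.   -0.01] op 0.599
g14 tip 0.0761 1319 [ 2.40000e-02 -7.60000e-02  1.10042e+02]
-280 31 x [-93.2 -81.9 -67.1] z [53.1 54.4 55.2]
-260 62 x [-92.9 -79.8 -67. ] z [43.3 52.  54.5]
-240 36 x [-84.6 -78.7 -65.4] z [40.3 42.6 44. ]
-220 38 x [-81.2 -74.7 -61.9] z [40.  42.2 43.7]
-200 36 x [-80.1 -72.5 -61.1] z [40.1 41.9 43.3]
-180 42 x [-76.8 -68.7 -58.2] z [39.8 41.8 43.2]
-160 39 x [-74.5 -67.5 -55.9] z [39.4 42.  43.9]
-140 40 x [-71.9 -64.4 -53.2] z [39.4 41.3 42.8]
-120 37 x [-70.7 -64.1 -50.8] z [40.4 41.6 43.2]
-100 47 x [-68.5 -61.9 -49. ] z [39.1 42.1 43.6]
-80 46 x [-67.7 -59.  -47.4] z [39.8 41.2 42.9]
t17.17 pos [516.1 -78.  150.1] toolx 87.0 stand [ -64.6 -195.8] F [0.6 0.4 0. ] M [0.   0.01 0.03] op 0.602
shift units [-0.75 -0.15  3.29] turn units 0.0
```

View pics/g14.png

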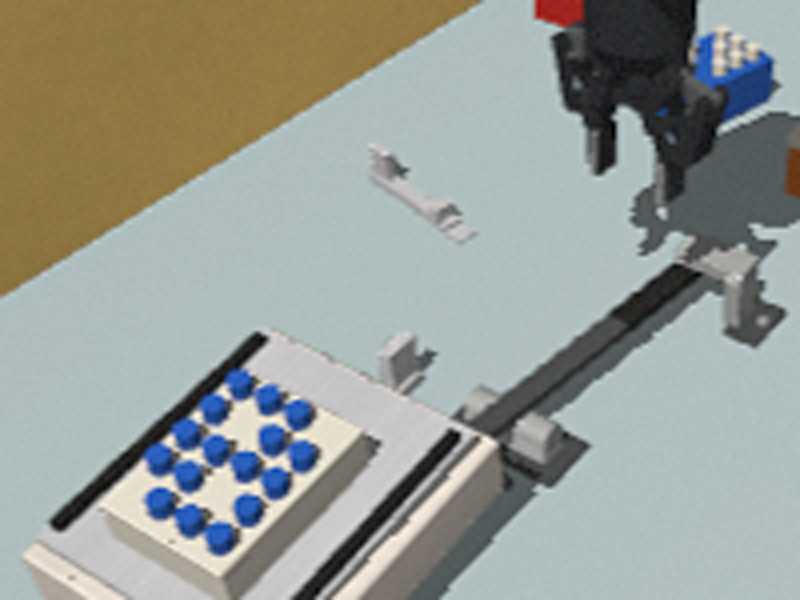

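View pics/top4.png

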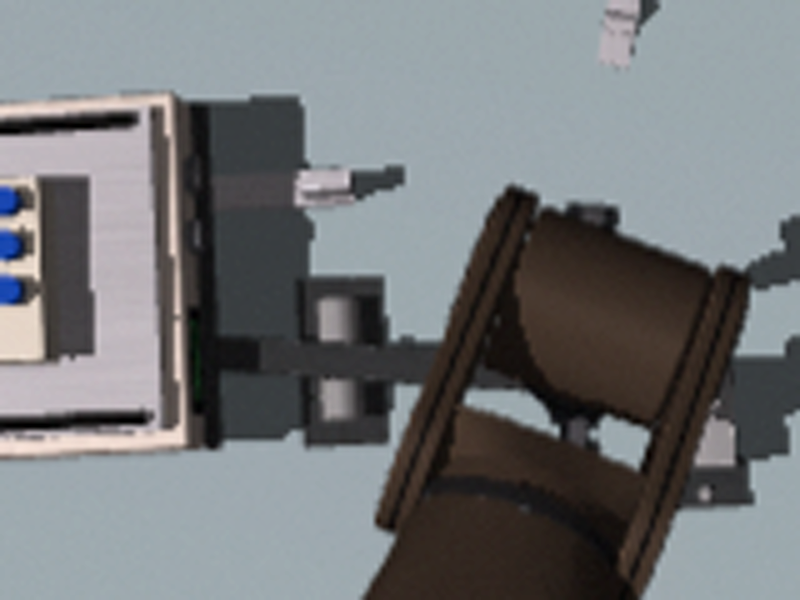

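Emit:
step_arm:
  targets:
    - [[0.6,-0.4,-0.1,0.2,0],[0.6,-0.35,-0.08,0.5,0],[0.6,0,0,0.7,0],[0.6,0,0,0.7,0],[0.6,0,0,0.6,0],[0.6,0,0,0.4,0],[0.6,0,0,0.18,0],[0.6,0,0,0,0],[0.6,0,0,0,0]]
  squeeze: 60

```text
time: 17.97
eef_pos: [0.5081, -0.1071, 0.0183]
tcp_rot: [0.725, 0.689, 0.0, 0.0]
contact_force: [0.4, 0.5, 0.1]
opening: 0.599
```

Emit:
step_arm:
  targets:
    - [[0.4,0,0,0,0],[0.3,0,0,0,0],[0.2,0,0,0,0],[0,0,0,0,0],[0,0,0,0,0],[0,0,0,0,0]]

```text
time: 18.47
eef_pos: [0.5084, -0.1079, 0.0197]
tcp_rot: [0.725, 0.689, 0.001, 0.001]
contact_force: [-0.4, 0.9, 5.6]
opening: 0.225
```

```bash
python3 snap.py g15 ; python3 tip.py g15
```

```text
t18.47 pos [ 508.4 -107.9   19.7] toolx 87.05 stand [ -74.2 -225.1] F [-0.4  0.9  5.6] M [ 0.19  0.18 -0.05] op 0.225
g15 tip 0.0741 1323 [ 1.80000e-02 -7.40000e-02  1.09594e+02]
-280 5 x [-81.6 -77.2 -76.4] z [52.8 53.4 54.3]
-260 5 x [-87.9 -85.4 -81.6] z [54.4 54.6 54.9]
-240 28 x [-90.9 -61.6 -28.4] z [49.4 69.9 84.4]
-220 215 x [-92.9 -61.4 -26.3] z [43.9 68.8 88. ]
-200 82 x [-93.4 -77.9 -54.5] z [42.  67.4 92.8]
-180 41 x [-79.1 -71.2 -59.1] z [40.5 42.6 43.4]
-160 41 x [-75.8 -68.4 -56.5] z [40.6 42.4 43.6]
-140 39 x [-73.7 -66.7 -54.2] z [39.4 41.7 42.9]
-120 42 x [-71.5 -64.2 -52.4] z [40.  42.3 43.3]
-100 41 x [-69.3 -61.  -50.3] z [39.7 41.9 43.1]
-80 45 x [-68.1 -59.1 -48.9] z [40.  41.7 42.9]
```

View pics/g15.png

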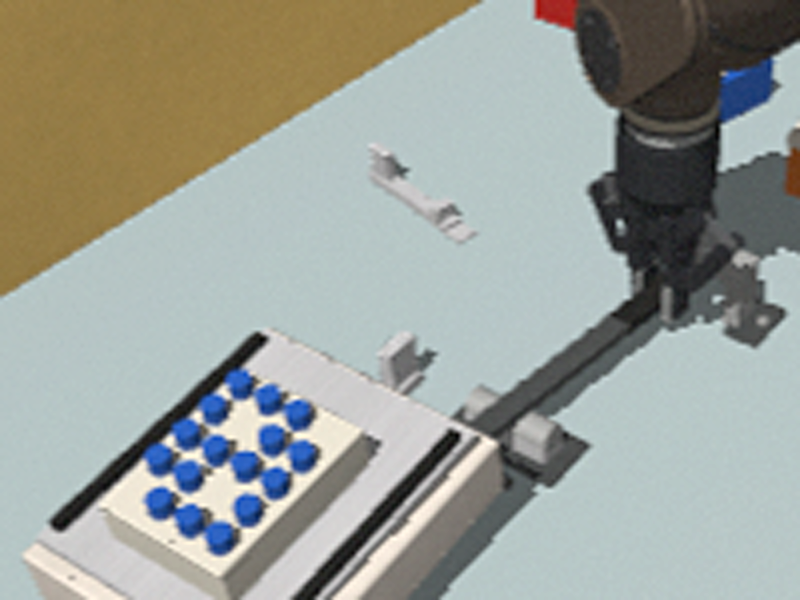

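Press down about 4 mm to clear the hook, then swing back.

Emit:
step_arm:
  targets:
    - [[0,0,0,0.06,0],[0,0,0,0.06,0],[0,0,0,0,0]]

```text
time: 18.77
eef_pos: [0.509, -0.1079, 0.0155]
tcp_rot: [0.725, 0.689, 0.001, 0.001]
contact_force: [-1.3, 1.4, 11.3]
opening: 0.219
```

```bash
python3 snap.py g16 ; python3 tip.py g16|grep -v '2[0-9]0 '
```

```text
t18.77 pos [ 509.  -107.9   15.5] toolx 87.07 stand [ -73.6 -225.2] F [-1.3  1.4 11.3] M [0.62 0.15 0.14] op 0.219
g16 tip 0.0873 1331 [ 1.30000e-02 -8.80000e-02  1.11697e+02]
-180 42 x [-77.9 -69.6 -60.3] z [36.8 39.  41.2]
-160 36 x [-75.5 -68.7 -56.9] z [37.7 39.4 41.3]
-140 42 x [-73.4 -65.5 -54.1] z [38.2 40.  41.4]
-120 38 x [-71.  -64.2 -51.5] z [38.1 39.8 41.9]
-100 44 x [-68.7 -61.6 -49.7] z [38.5 41.5 42.3]
-80 43 x [-66.7 -59.4 -48.7] z [39.  41.3 42.4]
```

Swing back.

Emit:
step_arm:
  targets:
    - [[0,0,0.055,0,-0.11],[0,0,0.055,0,-0.11],[0,0,0.055,0,-0.11],[0,0,0.055,0,-0.11],[0,0,0.055,0,-0.11],[0,0,0.055,0,-0.11],[0,0,0,0,0]]

```text
time: 19.4
eef_pos: [0.5208, -0.1081, 0.0151]
tcp_rot: [0.704, 0.71, -0.0, -0.0]
contact_force: [-4.0, -0.1, 8.9]
opening: 0.218
```

Emit:
step_arm:
  targets:
    - [[0,0,0.055,0,-0.11],[0,0,0.055,0,-0.11],[0,0,0.055,0,-0.11],[0,0,0.055,0,-0.11],[0,0,0.055,0,-0.11],[0,0,0.055,0,-0.11],[0,0,0,0,0]]

```text
time: 19.98
eef_pos: [0.5335, -0.1076, 0.0149]
tcp_rot: [0.683, 0.73, -0.001, -0.001]
contact_force: [-3.8, 1.5, 10.2]
opening: 0.222
```

```bash
python3 snap.py g17 ; python3 tip.py g17|grep -v '2[24]0 '
```

```text
t19.98 pos [ 533.5 -107.6   14.9] toolx 93.81 stand [ -49.1 -226.4] F [-3.8  1.5 10.2] M [0.62 0.76 0.42] op 0.222
g17 tip 0.0866 1314 [ 1.70000e-02 -8.70000e-02  1.12048e+02]
-280 22 x [-92.6 -85.8 -46.2] z [37.4 53.2 55.2]
-260 26 x [-93.8 -86.9 -77.6] z [45.2 52.8 55.1]
-200 74 x [-66.9 -51.4 -29.8] z [37.9 41.  90.5]
-180 39 x [-59.2 -52.3 -39.2] z [36.  38.9 40.2]
-160 35 x [-58.8 -51.1 -39. ] z [37.6 39.  40.2]
-140 38 x [-58.7 -51.3 -41. ] z [37.7 39.8 41.1]
-120 36 x [-58.9 -51.6 -41.2] z [37.8 39.8 41.6]
-100 39 x [-60.  -52.9 -42. ] z [39.  40.8 42.3]
-80 41 x [-60.1 -53.5 -41.2] z [39.2 41.7 42.7]
```

View pics/g17.png

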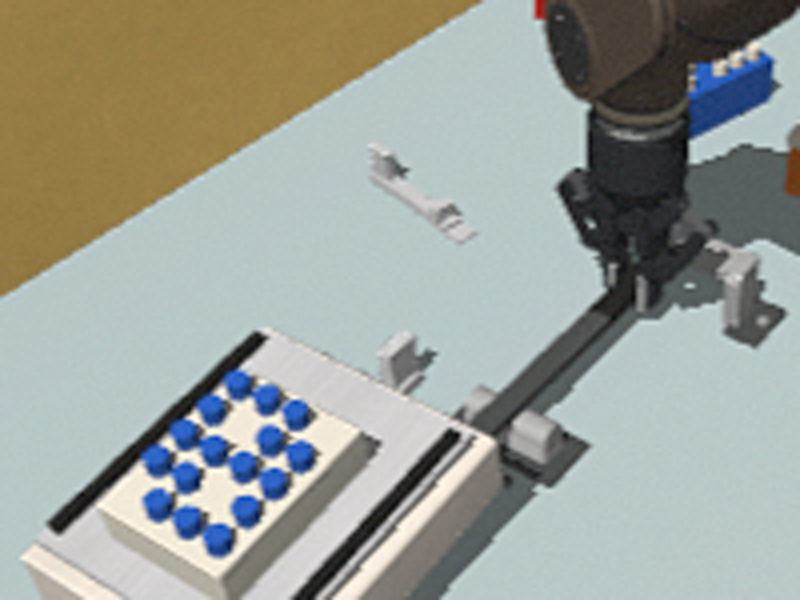

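Emit:
step_arm:
  targets:
    - [[0,0,0,-0.03,0],[0,0,0,-0.03,0],[0,0,0,-0.03,0],[0,0,0,-0.03,0],[0,0,0,-0.03,0],[0,0,0,-0.03,0],[0,0,0,-0.03,0],[0,0,0,-0.03,0],[0,0,0,0,0]]

```text
time: 20.78
eef_pos: [0.5333, -0.1074, 0.0231]
tcp_rot: [0.684, 0.73, -0.0, 0.0]
contact_force: [-2.7, 1.7, 3.8]
opening: 0.217
```

```bash
python3 snap.py g18 ; python3 tip.py g18|grep -v '2[24]0 '
```

```text
t20.78 pos [ 533.3 -107.4   23.1] toolx 93.76 stand [ -49.3 -226.3] F [-2.7  1.7  3.8] M [-0.12  0.45  0.45] op 0.217
g18 tip 0.061 1255 [ 2.70000e-02 -6.10000e-02  1.07907e+02]
-280 27 x [-91.9 -78.9 -46.3] z [48.1 53.1 55.1]
-260 36 x [-94.4 -85.1 -68.9] z [47.4 52.6 54.8]
-200 60 x [-68.7 -50.8 -28.9] z [44.8 47.  94.1]
-180 38 x [-58.6 -52.  -40.5] z [43.  44.5 45.9]
-160 33 x [-58.6 -49.7 -41.1] z [42.5 44.2 45.1]
-140 41 x [-59.9 -52.  -39.7] z [41.9 43.7 45. ]
-120 39 x [-59.4 -52.  -40.6] z [41.7 43.3 44.6]
-100 40 x [-59.2 -51.5 -40.7] z [41.3 42.4 44.3]
-80 48 x [-59.7 -53.1 -41.5] z [38.5 41.9 43.9]
```

Emit:
step_arm:
  targets:
    - [[0,0,0,-0.02,0],[0,0,0,-0.02,0],[0,0,0,-0.02,0],[0,0,0,-0.02,0],[0,0,0,-0.02,0],[0,0,0,0,0]]

```text
time: 21.33
eef_pos: [0.5334, -0.1072, 0.0267]
tcp_rot: [0.684, 0.729, 0.0, -0.0]
contact_force: [-2.3, 2.2, 2.4]
opening: 0.222
```

Emit:
step_arm:
  targets:
    - [[0,0,0,-0.02,0],[0,0,0,-0.02,0],[0,0,0,-0.02,0],[0,0,0,0,0]]

```text
time: 21.67
eef_pos: [0.5335, -0.1071, 0.0292]
tcp_rot: [0.684, 0.729, 0.0, -0.0]
contact_force: [-2.2, 2.8, 3.1]
opening: 0.222
```

```bash
python3 snap.py g19 ; python3 tip.py g19|grep -v '2[24]0 '
```

```text
t21.67 pos [ 533.5 -107.1   29.2] toolx 93.66 stand [ -49.1 -226. ] F [-2.2  2.8  3.1] M [0.09 0.34 0.25] op 0.222
g19 tip 0.043 1223 [ 2.50000e-02 -4.30000e-02  1.04527e+02]
-280 36 x [-92.8 -80.  -47.3] z [52.8 54.4 56.2]
-260 36 x [-93.8 -83.9 -72.1] z [47.4 53.4 55.9]
-200 51 x [-67.5 -51.  -31.2] z [49.1 51.5 86.5]
-180 43 x [-58.4 -52.2 -40.5] z [46.4 49.  51. ]
-160 36 x [-58.1 -50.6 -40.5] z [45.7 47.1 48.9]
-140 41 x [-59.  -50.3 -38.9] z [44.9 46.  48.5]
-120 38 x [-59. -53. -40.] z [42.6 45.5 46.5]
-100 43 x [-58.9 -52.  -41.7] z [41.6 44.1 45.8]
-80 40 x [-59.4 -52.  -41.5] z [40.2 43.2 44.3]
```

Emit:
step_arm:
  targets:
    - [[0,0,0,-0.02,0],[0,0,0,-0.02,0],[0,0,0,0,0]]

```text
time: 21.97
eef_pos: [0.5336, -0.1071, 0.0308]
tcp_rot: [0.684, 0.729, 0.0, -0.0]
contact_force: [-1.9, 4.6, 3.0]
opening: 0.221
```

Emit:
step_arm:
  targets:
    - [[0,0,0,-0.02,0],[0,0,0,-0.02,0],[0,0,0,0,0]]

```text
time: 22.22
eef_pos: [0.5335, -0.1071, 0.0324]
tcp_rot: [0.684, 0.729, 0.0, -0.0]
contact_force: [-2.0, 4.2, 3.6]
opening: 0.217
```

```bash
python3 snap.py g20 ; python3 tip.py g20|grep -v '2[24]0 '
```

```text
t22.22 pos [ 533.5 -107.1   32.4] toolx 93.67 stand [ -49.1 -226. ] F [-2.   4.2  3.6] M [0.27 0.25 0.2 ] op 0.217
g20 tip 0.0372 1204 [ 2.60000e-02 -3.70000e-02  1.03347e+02]
-280 33 x [-93.  -77.9 -48.7] z [54.  55.1 59.6]
-260 44 x [-93.1 -82.  -68.8] z [48.  54.1 56.1]
-200 49 x [-64.8 -49.3 -29.2] z [52.3 53.9 81.2]
-180 40 x [-58.9 -51.1 -38.8] z [49.4 51.4 52.8]
-160 41 x [-58.5 -50.5 -40.6] z [47.6 49.5 51. ]
-140 39 x [-58.4 -52.5 -42.2] z [45.7 48.4 50. ]
-120 42 x [-59.6 -51.7 -40.4] z [44.8 46.8 47.8]
-100 43 x [-59.1 -52.5 -41.5] z [43.3 45.3 46.9]
-80 44 x [-60.3 -52.9 -42.1] z [41.  43.5 45.3]
```

Emit:
step_arm:
  targets:
    - [[0,0,0,-0.02,0],[0,0,0,-0.02,0],[0,0,0,0,0]]

```text
time: 22.52
eef_pos: [0.5335, -0.1071, 0.034]
tcp_rot: [0.684, 0.729, 0.0, -0.0]
contact_force: [-1.8, 5.4, 3.0]
opening: 0.222
```

Emit:
step_arm:
  targets:
    - [[0,0,0,-0.02,0],[0,0,0,-0.02,0],[0,0,0,0,0]]

```text
time: 22.77
eef_pos: [0.5334, -0.1071, 0.0354]
tcp_rot: [0.684, 0.729, 0.0, -0.0]
contact_force: [-1.3, 4.1, 2.3]
opening: 0.22
```

```bash
python3 snap.py g21 ; python3 tip.py g21|grep -v '2[24]0 '
```

```text
t22.77 pos [ 533.4 -107.1   35.4] toolx 93.66 stand [ -49.2 -226. ] F [-1.3  4.1  2.3] M [0.35 0.14 0.21] op 0.22
g21 tip 0.0369 1267 [ 2.20000e-02 -3.70000e-02  1.02322e+02]
-280 36 x [-92.3 -75.1 -48.2] z [54.1 55.8 64.4]
-260 49 x [-93.6 -80.4 -69.2] z [48.2 53.8 55.3]
-200 46 x [-59.9 -51.3 -38.1] z [53.5 56.  57.5]
-180 39 x [-58.2 -52.5 -38.9] z [51.5 54.2 55.3]
-160 41 x [-58.3 -49.8 -40. ] z [49.3 51.6 53. ]
-140 41 x [-59.4 -51.3 -40.5] z [47.  49.4 50.9]
-120 41 x [-59.1 -50.5 -41.2] z [46.1 48.2 49.5]
-100 45 x [-59.5 -51.4 -40.5] z [43.6 45.5 47. ]
-80 45 x [-59.6 -52.1 -41.7] z [41.  43.8 45.4]
```

View pics/g21.png

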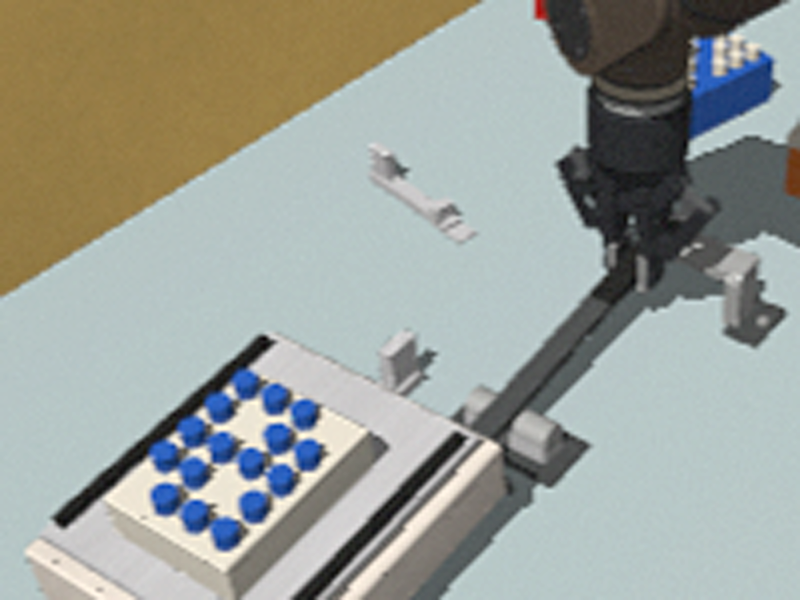

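Emit:
step_arm:
  targets:
    - [[0,0,0,-0.02,0],[0,0,0,-0.02,0],[0,0,0,0,0]]

```text
time: 23.07
eef_pos: [0.5332, -0.1072, 0.0367]
tcp_rot: [0.684, 0.729, -0.0, -0.0]
contact_force: [-1.0, 5.4, -1.1]
opening: 0.22
```

Emit:
step_arm:
  targets:
    - [[0,0,0,-0.02,0],[0,0,0,-0.02,0],[0,0,0,0,0]]

```text
time: 23.32
eef_pos: [0.533, -0.1075, 0.0381]
tcp_rot: [0.684, 0.729, -0.0, -0.0]
contact_force: [0.3, 3.1, -3.2]
opening: 0.218
```

```bash
python3 snap.py g22 ; python3 tip.py g22|grep -v '2[24]0 '; python3 tip.py side0 g2 g3 g7 g18 g19 g20 g21 g22 |grep tip; python3 - <<'E'
# robust diff of range images on plate & rack pixels: median z at plate near front
import pickle,numpy as np
from tip import *
ref=None
for f in ['side0','g2','g3','g7','g18','g19','g20','g21','g22']:
    X,Y,Z=tip(pickle.load(open(f+'.pkl','rb')))[3]
    o=[]
    for y in (30,60,200):
        m=(abs(Y-y)<10)&(abs(X)<80)&(Z>70)&(Z<135); m&=~((Y>40)&(abs(X)<60)&(Y<150)); o.append(np.median(Z[m]))
    o=np.array(o); ref=o if ref is None else ref; print(f,(o-ref).round(1),((o-ref)[:2]/[170,140]).round(4))
E
```

```text
t23.32 pos [ 533.  -107.5   38.1] toolx 93.68 stand [ -49.6 -226.4] F [ 0.3  3.1 -3.2] M [0.05 0.1  0.15] op 0.218
g22 tip 0.0358 1281 [ 2.70000e-02 -3.60000e-02  1.02039e+02]
-280 36 x [-92.9 -77.6 -49.8] z [53.9 55.5 66.7]
-260 49 x [-92.4 -79.6 -57.9] z [49.5 53.8 56.1]
-200 43 x [-59.5 -51.4 -29.9] z [55.5 58.3 60.4]
-180 44 x [-59.1 -52.2 -40. ] z [53.2 56.1 57.3]
-160 36 x [-59.9 -51.6 -41.6] z [51.  53.6 54.8]
-140 44 x [-58.9 -52.1 -39.9] z [49.1 51.4 53.3]
-120 43 x [-59.4 -52.4 -41.7] z [46.7 49.5 51.1]
-100 46 x [-59.4 -52.6 -41.9] z [44.1 46.3 48.1]
-80 44 x [-60.2 -52.8 -41.3] z [42.2 44.2 45.7]
side0 tip -0.0101 1249 [2.6000e-02 1.0000e-02 9.2186e+01]
g2 tip 0.0451 1225 [ 2.20000e-02 -4.50000e-02  1.04608e+02]
g3 tip 0.0908 1338 [ 1.3000e-02 -9.1000e-02  1.1226e+02]
g7 tip 0.0758 1316 [ 1.70000e-02 -7.60000e-02  1.09722e+02]
g18 tip 0.061 1255 [ 2.70000e-02 -6.10000e-02  1.07907e+02]
g19 tip 0.043 1223 [ 2.50000e-02 -4.30000e-02  1.04527e+02]
g20 tip 0.0372 1204 [ 2.60000e-02 -3.70000e-02  1.03347e+02]
g21 tip 0.0369 1267 [ 2.20000e-02 -3.70000e-02  1.02322e+02]
g22 tip 0.0358 1281 [ 2.70000e-02 -3.60000e-02  1.02039e+02]
side0 [0. 0. 0.] [0. 0.]
g2 [10.9  9.8  9.7] [0.0641 0.0703]
g3 [16.  14.2  6.9] [0.0942 0.1016]
g7 [14.4 12.8  9.2] [0.0848 0.0916]
g18 [12.9 11.8  9. ] [0.076  0.0843]
g19 [10.9  9.2  8.7] [0.0642 0.0655]
g20 [9.8 8.2 9.4] [0.0576 0.0587]
g21 [9.  7.7 9.6] [0.0529 0.0551]
g22 [8.5 7.3 9.4] [0.0502 0.0523]
```

Emit:
step_arm:
  targets:
    - [[0,0,0,0.02,0],[0,0,0,0.02,0],[0,0,0,0,0]]

```text
time: 23.62
eef_pos: [0.5333, -0.1076, 0.0371]
tcp_rot: [0.684, 0.73, -0.0, -0.0]
contact_force: [-2.9, 2.4, -0.2]
opening: 0.22
```

```bash
python3 snap.py g23 ; python3 tip.py g23|head -1
```

```text
t23.62 pos [ 533.3 -107.6   37.1] toolx 93.69 stand [ -49.3 -226.5] F [-2.9  2.4 -0.2] M [0.06 0.37 0.24] op 0.22
g23 tip 0.0375 1289 [ 2.30000e-02 -3.80000e-02  1.02139e+02]
```

Balanced. Release, let it settle and rise.

Emit:
step_arm:
  targets:
    - [[0.28,0,0,0,0],[0.35,0,0,0,0],[0.5,0,0,0,0],[0.6,0,0,0,0],[0.6,0,0,-0.2,0],[0.6,0,0,-0.5,0],[0.6,0,0,-0.8,0],[0.6,0,0,-0.8,0],[0.6,0,0,-0.8,0],[0.6,0,0,-0.8,0]]

```text
time: 24.5
eef_pos: [0.5335, -0.1074, 0.1954]
tcp_rot: [0.684, 0.729, 0.0, 0.001]
contact_force: [1.0, 0.4, -0.5]
opening: 0.6
```

Emit:
step_arm:
  targets:
    - [[0.6,-0.8,0,0,0],[0.6,-0.8,0,0,0],[0.6,-0.8,0,0,0],[0.6,-0.8,0,0,0],[0.6,0,0,0,0],[0.6,0,0,0,0],[0.6,0,0,0,0]]

```text
time: 25.08
eef_pos: [0.5416, -0.2349, 0.1933]
tcp_rot: [0.684, 0.729, 0.0, -0.0]
contact_force: [-0.1, -0.2, -0.1]
opening: 0.598
```

```bash
python3 snap.py g24 ; python3 tip.py g24;python3 - <<'E'
from h import *
from tip import tip
import pickle
X,Y,Z=tip(pickle.load(open('g24.pkl','rb')))[3]; X0,Y0,Z0=tip(pickle.load(open('side0.pkl','rb')))[3]
def f(X,Y,Z):
    o=[]
    for y in (30,60):
        m=(abs(Y-y)<10)&(abs(X)<80)&(Z>70)&(Z<135); m&=~((Y>40)&(abs(X)<60)&(Y<150)); o.append(np.median(Z[m]))
    return np.array(o)
print(((f(X,Y,Z)-f(X0,Y0,Z0))/[170,140]).round(4))
d=read_camera('top'); pickle.dump(d,open('top5.pkl','wb'))
save('top5.png',np.clip(cv2.resize(d['pixels'],None,fx=1.5,fy=1.5,interpolation=cv2.INTER_CUBIC)*1.4,0,255).astype(np.uint8))
E
```

```text
t25.08 pos [ 541.6 -234.9  193.3] toolx 93.65 stand [ -49. -354.] F [-0.1 -0.2 -0.1] M [ 0.02 -0.03 -0.02] op 0.598
g24 tip 0.0343 1248 [ 2.70000e-02 -3.40000e-02  1.01988e+02]
-280 60 x [-90.9 -58.3 -40.2] z [54.  58.6 66.8]
-260 89 x [-93.8 -71.1 -42. ] z [52.  55.7 64.5]
-240 39 x [-58.4 -50.7 -39.7] z [60.6 62.2 64.2]
-220 39 x [-58.8 -50.2 -38. ] z [57.1 59.6 61.3]
-200 37 x [-58.2 -50.1 -40.7] z [55.1 57.9 60.1]
-180 39 x [-58.5 -51.7 -40.7] z [53.7 55.5 57.4]
-160 39 x [-59.  -51.9 -41.9] z [51.8 53.5 55.7]
-140 46 x [-60.  -50.7 -39.8] z [48.7 50.6 51.9]
-120 39 x [-59.9 -51.6 -41.3] z [46.8 48.3 50. ]
-100 45 x [-60.5 -50.8 -40.2] z [44.9 46.7 48.2]
-80 43 x [-60.2 -53.4 -43.9] z [42.  44.5 46.8]
[0.0517 0.0509]
```

View pics/g24.png

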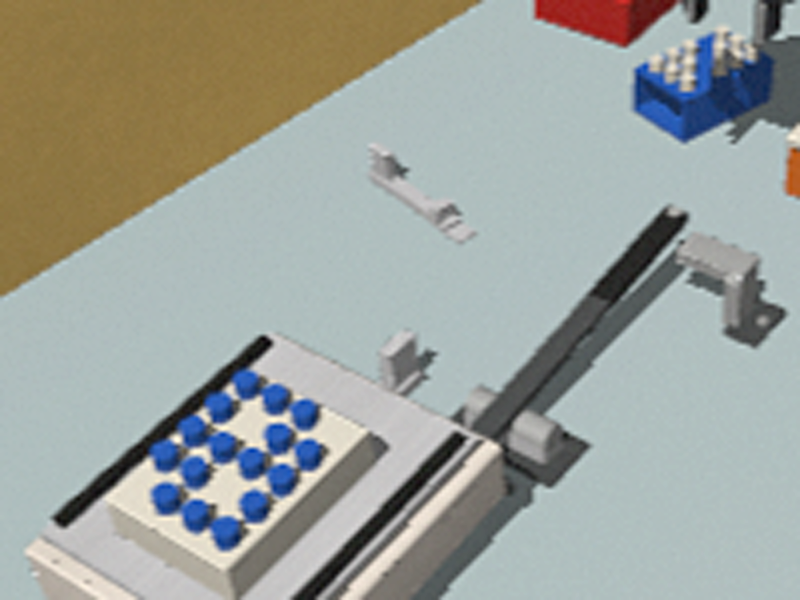

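View pics/top5.png

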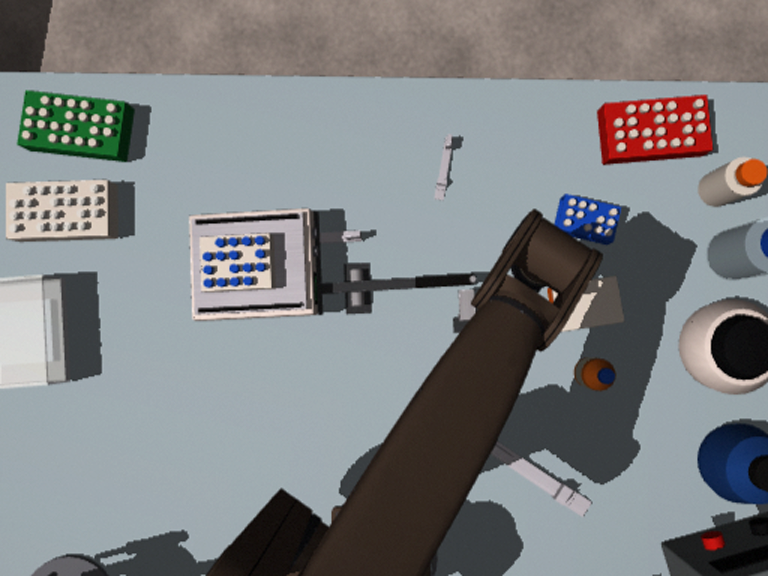

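```bash
python3 -c "
from h import *
st(); print(sign_off())"
```

```text
t25.18 pos [ 541.7 -234.   193.2] toolx 93.73 stand [ -48.9 -353.2] F [ 0.2 -0.  -0.3] M [-0.02 -0.02  0.03] op 0.603
the job is handed in; nothing more can be done
None
```

The job is done and handed in at 25.2 s of the 72 s allowed.

- **Levering and parking:** I levered the front edge up to a tip of about 0.10 rad. I then swung the handle under the hook and let it up until the vertical force on the tool dropped to about 1 N, so the hook was not strained. The machine stayed up at about 0.086 rad with the bar released.
- **Shim:** I slid the middle-sized shim in, nose first, until the push force rose from about 1.5 N to 11 N with the arm stopped. The foot then came out at about 57 mm behind the front edge, inside the 22–58 mm given but close to its far end. I backed off to about 5 N before letting go.
- **Lowering:** I freed the bar from the hook, swung it back and eased the machine down. It was landed when the tool began to carry the bar's weight. I balanced that load to near zero before opening the fingers.

**Last checks:** the tip reads about 0.051 rad from the front-plate height and about 0.044 rad from a plane fit. The two disagree slightly, but both are in the thick-step range (0.04–0.056) and well above the thin nose. The shim tab stands in place, and the bar lies over the fulcrum clear of the hook. The arm is clear and the contact force is about zero. I did not touch the other bench things, and the last overhead picture shows nothing displaced, although the arm hides part of the tip box and hook there. The foot resting on the shim cannot be seen directly.

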